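# Shut down the workbench: isolate the grinder, sort the hardware, lid the tin

## Task

Shut the workbench down for the night. First switch off the bench grinder's isolator by throwing its handle right over to the other side, before you lift any hardware; then sort the loose hardware that lies on the bench: hex bolts into the long tray, angle brackets into the square bin, nuts into the round tin. Once the nuts are in, put the lid on the tin so that it sits fully down and level, and leave the tape measure, sanding block, screwdriver, mug and glue bottle where they are.

Things in the scene. Friction and masses are not known exactly. Their poses are not given: they have to be found in the camera images.
- isolator (a joint): the isolator's toggle handle (rad): 0 to 0.2 at the start (on: the handle leans to the -x side of its housing), hard stop at 1.2 (off: leans to the +x side). Push the grip towards the housing's +x; a friction of about 0.12 N m (2 N at the grip) lets it stay where it is left, also part way
- isolator_base: grey isolator housing, fixed, 100 x 70 x 30 mm high; origin at the centre of its underside. The hinge axis runs along its own y, 30 mm above the origin; its own x is the way the handle is thrown from on to off
- isolator_grip (a point): centre of the handle's black cross-bar (16 mm thick, 50 mm long, along the housing's y), 70 mm from the hinge axis; it moves with the handle, from about 88 mm high through 100 mm (upright) to 88 mm
- tin: round aluminium tin for the nuts, fixed; outside diameter 120, wall 4, height 55, floor 5 mm thick; origin at the centre of its underside, z up. Open at the start
- lid: loose lid of the tin, about 0.14 kg: a plug of diameter 100, 8 mm deep, under a disc of diameter 132, 5 mm thick, with a black cylindrical knob of diameter 26, 28 mm tall, on top (41 mm high in all); origin at the centre of the plug's underside, z up through the knob. It lies on its plug at the start. Seated on the tin the disc rests on the rim and the origin is 47 mm above the table
- tray: long open grey tray for the bolts, fixed; 90 (own x) x 150 (own y) x 45 mm high, wall and floor 5 mm; origin at the centre of its underside
- bin: square open grey bin for the brackets, fixed; 120 x 120 x 45 mm high, wall and floor 5 mm; origin at the centre of its underside
- bolt0: steel hex bolt lying on the bench, 62 mm long, 0.12 kg: shank of diameter 18, 50 mm long, head 27 mm across flats, 12 mm thick, at its -x end (x -27 to -15 mm; shank x -15 to +35 mm). Origin on the axis near the centre of mass, about 12 mm above the bench; x points along the shank (which slopes 5 degrees down to its tip). May be absent
- nut0: steel hex nut, 30 mm across flats (flats face its own x and every 60 degrees), 16 mm thick, 0.06 kg; origin at its centre, z along its hole; lies flat at the start. May be absent
- bolt1: steel hex bolt lying on the bench, 62 mm long, 0.12 kg: shank of diameter 18, 50 mm long, head 27 mm across flats, 12 mm thick, at its -x end (x -27 to -15 mm; shank x -15 to +35 mm). Origin on the axis near the centre of mass, about 12 mm above the bench; x points along the shank (which slopes 5 degrees down to its tip). May be absent
- nut1: steel hex nut, 30 mm across flats (flats face its own x and every 60 degrees), 16 mm thick, 0.06 kg; origin at its centre, z along its hole; lies flat at the start. May be absent
- bolt2: steel hex bolt lying on the bench, 62 mm long, 0.12 kg: shank of diameter 18, 50 mm long, head 27 mm across flats, 12 mm thick, at its -x end (x -27 to -15 mm; shank x -15 to +35 mm). Origin on the axis near the centre of mass, about 12 mm above the bench; x points along the shank (which slopes 5 degrees down to its tip). May be absent
- nut2: steel hex nut, 30 mm across flats (flats face its own x and every 60 degrees), 16 mm thick, 0.06 kg; origin at its centre, z along its hole; lies flat at the start. May be absent
- bracket0: steel angle bracket, 0.09 kg: two legs 45 mm long, 30 mm wide (own y), 5 mm thick. At the start one leg lies flat (x -13 to +32 mm, z -13 to -8 mm), the other stands up (x -13 to -8 mm, z -13 to +32 mm); origin 13 mm in from both outer faces, mid-width, 13 mm above the bench. May be absent
- bracket1: steel angle bracket, 0.09 kg: two legs 45 mm long, 30 mm wide (own y), 5 mm thick. At the start one leg lies flat (x -13 to +32 mm, z -13 to -8 mm), the other stands up (x -13 to -8 mm, z -13 to +32 mm); origin 13 mm in from both outer faces, mid-width, 13 mm above the bench. May be absent
- tape_measure: bystander: tape measure, 52 x 34 x 44 mm high, among the hardware; leave it alone; origin at the centre of its underside
- sanding_block: bystander: cork sanding block, 57 x 39 x 25 mm high, among the hardware; leave it alone; origin at the centre of its underside
- screwdriver: bystander: screwdriver at the back of the bench; leave it alone; origin at the centre of its underside
- glue: bystander: white glue bottle, diameter 56, 150 mm tall, at the back; leave it alone; origin at the centre of its underside
- mug: bystander: white mug, diameter 80, 90 mm tall, at the back; leave it alone; origin at the centre of its underside

How it is judged:
On the way, in this order (a step that is already met when the one before it is completed fails the run):
1. the isolator is switched off (value of joint isolator above 1 rad), for 0.2 s.
2. all nuts are in the tin (horizontal distance between each of nut0, nut1, nut2 and tin below 0.053 m and height (world z) of each of nut0, nut1, nut2 below 0.05 m), for 0.2 s.
3. the lid is seated level on the tin (horizontal distance between lid and tin below 0.012 m and height (world z) of lid between 0.042 and 0.0505 m and angle between lid's own z axis and vertical below 0.06 rad), for 0.2 s.
At the end, for the whole second after the job is handed in: Handle past 1.0 rad; bolts within 40 mm (x), 70 mm (y) of the tray's centre, brackets within 55 mm (x, y) of the bin's, both below 45 mm; nuts within 53 mm of the tin's axis, below 50 mm; lid within 12 mm of it, origin 42 to 50.5 mm high, tilt under 0.06 rad; all at rest (all of step 2 and all of step 3 and x of bolt0 in the frame of tray between -0.04 and 0.04 m and y of bolt0 in the frame of tray between -0.07 and 0.07 m and z of each of bolt0, bolt1, bolt2 in the frame of tray below 0.045 m and x of bolt1 in the frame of tray between -0.04 and 0.04 m and y of bolt1 in the frame of tray between -0.07 and 0.07 m and x of bolt2 in the frame of tray between -0.04 and 0.04 m and y of bolt2 in the frame of tray between -0.07 and 0.07 m and x of bracket0 in the frame of bin between -0.055 and 0.055 m and y of bracket0 in the frame of bin between -0.055 and 0.055 m and z of each of bracket0, bracket1 in the frame of bin below 0.045 m and x of bracket1 in the frame of bin between -0.055 and 0.055 m and y of bracket1 in the frame of bin between -0.055 and 0.055 m and value of joint isolator above 1 rad and linear speed of each of bolt0, bolt1, bolt2, nut0, nut1, nut2, bracket0, bracket1, lid below 0.02 m/s); the robot touches nothing.
It fails at once if hardware is lifted (above 80 mm) while the isolator is still on (value of joint isolator below 1 rad and height (world z) of any of bolt0, bolt1, bolt2, nut0, nut1, nut2, bracket0, bracket1 above 0.08 m).
It fails at once if a bystander is moved more than 50 mm (distance of any of tape_measure, sanding_block, screwdriver, glue, mug from where it was at the start of the episode above 0.05 m).
Of bolt0, bolt1, bolt2 only 2 to 3 are there at a start; the rules pass over those that are not, and their reading is None.
Of nut0, nut1, nut2 only 2 to 3 are there at a start; the rules pass over those that are not, and their reading is None.
Of bracket0, bracket1 only 1 to 2 are there at a start; the rules pass over those that are not, and their reading is None.
At some moment in a run one of bolt0, bolt1, bolt2, nut0, nut1, nut2, bracket0, bracket1, lid may be knocked a few centimetres aside while the robot is not near it.
Once in a run the grip may slacken for a moment while it holds something.
It also fails if it takes over 208 s, if anything falls off the work surface, if the arm or the gripper's body presses on something with over 40 N, if the wrist force passes 120 N, or if a joint passes its speed limit or range.

## Robot

A 6-joint arm with a two-finger parallel gripper is mounted at the origin on the work surface. World frame = base frame: x ahead of the robot, y to its left, z up, the work surface at z = 0. Lengths are in m, angles in rad, forces in N, time in s.
With the tool pointing down it reaches from about 0.225 to 0.725 m from the base axis. Payload 3.1 kg.
Tool frame: the origin (TCP) lies midway between the tips of the shut fingers; the grasp point (between the pads) lies 19 mm behind it; z points along the fingers, y is the direction in which the jaws open and shut (so a half turn about z gives the same grasp; the last joint's range is limited). The gripper opens to 85 mm and grips with 20 to 120 N. Pads are 22 mm wide; open, the fingers measure 114 mm over their backs; the gripper's body (76 mm by 85 mm) begins 54 mm behind the grasp point. The pads swing forward as they close: fully open they stand 13 mm farther back than shut.
Start: joints at [-1.314, 0.048, 0.099, 1.622, 0, 1.443], TCP at [0.197, -0.487, 0.231] pointing down, gripper open.
Joint ranges: [-2.91, 2.91], [-0.99, 1.94], [-1.21, 1.42], [-2.12, 2.29], [-1.49, 1.47], [-3.14, 3.14]. Speed limits (rad/s): [2.79, 2.79, 3.14, 3.14, 3.14, 3.14].

## Interface

Orientations are given as a unit quaternion [w, x, y, z].
In Python, from cell import env gives the robot as it stands.
- The arm moves only by the tool servo_tool, never from a script. Its argument "plan" is a list that holds one entry, the list of rows, each a list of 7 numbers: the shift along the tool's x, y, z in mm, then the turn, a rotation vector about the tool's x, y, z in degrees, then the opening, from -1 (shut) to 1 (fully open). A call has 1 to 20 rows; each row shifts and turns the commanded pose from where the row before left it, along the tool's axes as they then stand; what a row does not reach is not made up. A row lasts 1/12 s, in which the tool goes at most 41.7 mm and 7.16 degrees, less where a joint would pass 70% of its speed; a pose out of reach is approached as far as the arm can. A call with a gripper value outside its range is refused whole. The fingers move at their own pace and stop on an object; the grip force is fixed at half the most. Time passes only in rows, so rows that do not move let the fingers close. It gives the time, the measured TCP pose, the force and the opening at its end, in the units of the state.
- env.get_state(): the state, without advancing time (a new reading comes with each control period).
- env.capture(name): name is "scene" or "side" or "wrist"; returns a dict with "frame" (480x640x3 uint8, blue, green, red), "K" (3x3 intrinsics, pixels), "rvec" (rotation vector, rad) and "tvec" (3), from world to camera coordinates, as OpenCV has them. Camera axes: x right, y down, z forward; pixel columns grow to the right and rows downward; lengths in m; the calibration is good to about 2 mm. The wrist camera is an equidistant fisheye: a pixel r from the principal point sees the ray r / f radians off the axis. A picture is of the moment at which its call begins. There is no depth.
- env.close_job(): hands the job in, once; it reports no verdict.
Trained networks look in a picture, given as the dict that the camera call returned (one of the last four; its "shot" number tells which), for a name from the list of things; names that differ only in an ending like _2 or _b are one class to them, and where a whole thing is asked for, a point or a joint stands for the part that bears it (a point fixed in the world has none). Each returns a list of dicts, best first, with "confidence" (0 to 1); they miss things now and then, are a little off and sometimes report something else, mostly with a low value. They report only what shows in the picture. A call takes as long as a camera call.
- env.masks_of(picture, target): "pixels" (480x640 bool, what is visible of it) and "position" ([column, row] in pixels, amid what is visible of it).
- env.mark_of(picture, target): "position" ([column, row] in pixels: a listed point, or the origin of a listed thing).
The state is a dict: "clock": time; "q": joint angles; "joint_velocities": joint speeds; "joint_efforts": joint torques, N m; "tool_pos": TCP position; "tcp_rot": TCP orientation; "force": force on the tool from outside, world axes, zero at the start; "moment": the same for the moment, N m; "finger_gap": finger opening in m.
Only numpy, scipy, OpenCV 4.12 (cv2) and the standard library are available. Lean on these libraries where they do the work, as an engineer would, in place of code of your own. Each camera call takes 0.05 s, during which the arm holds its last target.

## Working session

There is one attempt and no reset: what is moved stays moved. The work goes in short steps, Python scripts to look and compute and a tool call to move; the robot and the scene stay as the last step left them, time stands still between calls to the robot, and variables do not carry over. Pictures are saved under pics/ and viewed, and the job is handed in when it is done.

Besides the shell and the picture viewer there is one more tool, called after "Emit:" as name(argument=value, ...) on one line, values as JSON. servo_tool: Moves the arm, as the interface text tells. Its arguments: {"type":"object","properties":{"plan":{"type":"array"}},"required":["plan"]}

```bash
ls; mkdir -p pics
cat > h.py <<'E'
import numpy as np, cv2
from cell import env
from scipy.spatial.transform import Rotation as R
def cam(c):
    Rm=cv2.Rodrigues(np.array(c["rvec"],float))[0]; t=np.array(c["tvec"],float).ravel()
    return Rm,t,np.array(c["K"],float)
def ray(c,px,wrist=False):
    Rm,t,K=cam(c); x=(px[0]-K[0,2])/K[0,0]; y=(px[1]-K[1,2])/K[1,1]
    if wrist:
        th=np.hypot(x,y); s=np.sin(th)/th if th>1e-9 else 1; d=np.array([x*s,y*s,np.cos(th)])
    else: d=np.array([x,y,1.])
    return -Rm.T@t, Rm.T@d
def onz(c,px,z,wrist=False):
    o,d=ray(c,px,wrist); return o+d*(z-o[2])/d[2]
def proj(c,P,wrist=False):
    Rm,t,K=cam(c); p=Rm@np.array(P,float)+t
    if wrist:
        r=np.hypot(p[0],p[1]); th=np.arctan2(r,p[2]); a=p[:2]/max(r,1e-9)*th
    else: a=p[:2]/p[2]
    return np.array([K[0,0]*a[0]+K[0,2],K[1,1]*a[1]+K[1,2]])
def tri(rs):
    A=np.zeros((3,3));b=np.zeros(3)
    for o,d in rs:
        d=d/np.linalg.norm(d);M=np.eye(3)-np.outer(d,d);A+=M;b+=M@o
    return np.linalg.solve(A,b)
def st():
    s=env.get_state(); T=R.from_quat(np.array(s["tcp_rot"])[[1,2,3,0]])
    print("t",s["clock"],"pos",np.round(s["tool_pos"],4),"x",np.round(T.as_matrix()[:,0],3),"z",np.round(T.as_matrix()[:,2],3),"F",np.round(s["force"],1),"gap",round(s["finger_gap"],4),"q",np.round(s["q"],2)); return s,T
E
cat > a.py <<'E'
from h import *
s,T=st()
for n in ["scene","side","wrist"]:
    c=env.capture(n); cv2.imwrite(f"pics/{n}0.png",c["frame"]); 
    Rm,t,K=cam(c); print(n,-Rm.T@t,K[0,0],K[1,1],K[:2,2],Rm[2])
E
python3 a.py
```

```text
pics
t 0.0 pos [ 0.1969 -0.486   0.2301] x [0.927 0.375 0.   ] z [-0.001  0.002 -1.   ] F [ 0.1 -0.3 -0.8] gap 0.0856 q [-1.31  0.05  0.1   1.62 -0.    1.44]
scene [ 1.01637263 -0.63531939  0.80421871] 519.1937805516446 519.1937805516446 [327.44021622 240.15574584] [-0.38573037  0.61673285 -0.68618706]
side [0.10080583 0.80890782 0.66087553] 565.2689535272369 565.2689535272369 [324.07986655 236.26270729] [ 0.4681535  -0.71862593 -0.51420722]
wrist [ 0.26651802 -0.45843799  0.37235998] 371.64829954431775 371.64829954431775 [316.14679177 239.20930607] [-0.27310517 -0.10917967 -0.95576847]
```

View pics/scene0.png

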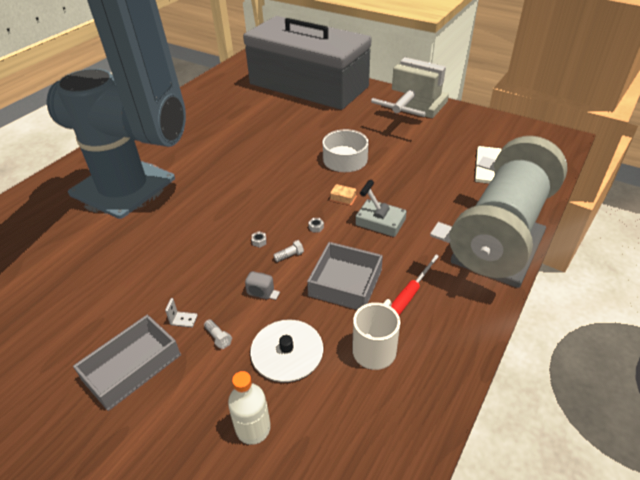

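View pics/side0.png

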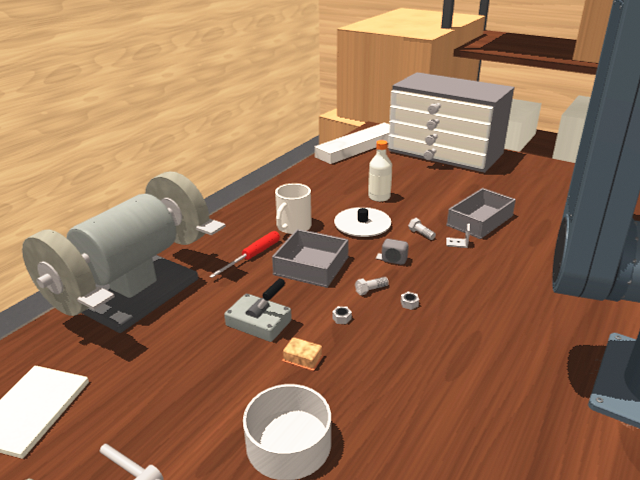

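View pics/wrist0.png

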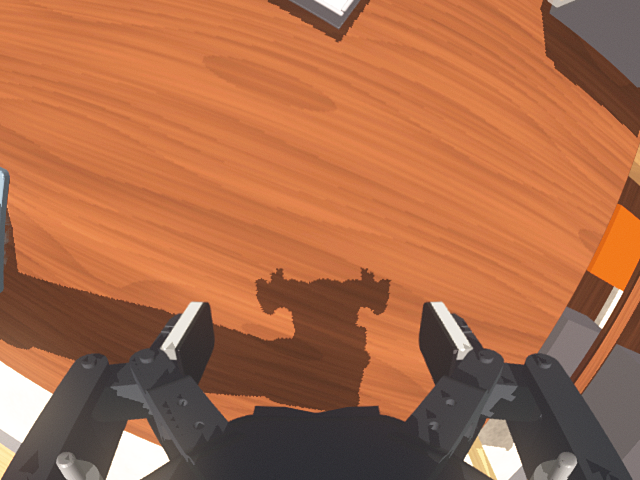

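Pictures show: tin (345,150), isolator (380,215), bin (345,275), tray (128,362), lid (287,345), bolts (288,252) and (218,334), nuts (259,239) and (316,225), bracket (182,315) in the scene view. Now I'll measure them with the networks.

```bash
cat > b.py <<'E'
from h import *
import sys
cs=env.capture("scene"); cd=env.capture("side")
zz=dict(isolator_base=0.0,isolator_grip=.088,tin=0,lid=0,tray=0,bin=0,bolt0=.012,nut0=.008,bracket0=.013,tape_measure=0,sanding_block=0,screwdriver=0,glue=0,mug=0)
for n in zz:
    for nm,c in (("sc",cs),("sd",cd)):
        for m in env.mark_of(c,n):
            if m["confidence"]>.25: print(n,nm,round(m["confidence"],2),np.round(m["position"]),np.round(onz(c,m["position"],zz[n]),4)[:2])
E
python3 b.py
```

```text
isolator_base sc 0.72 [380. 220.] [0.6366 0.2074]
isolator_base sd 0.62 [261. 319.] [0.6408 0.1951]
isolator_base sd 0.46 [409. 294.] [ 0.4444 -0.018 ]
isolator_grip sc 0.65 [364. 188.] [0.5981 0.1958]
isolator_grip sd 0.5 [276. 292.] [0.5926 0.2057]
tin sc 0.72 [346. 159.] [0.4428 0.3868]
tin sd 0.55 [289. 444.] [0.4354 0.3903]
lid sc 0.83 [288. 350.] [ 0.6529 -0.2025]
lid sd 0.8 [360. 222.] [ 0.6676 -0.217 ]
tray sc 0.63 [252. 426.] [ 0.6861 -0.3557]
tray sc 0.62 [133. 366.] [ 0.4307 -0.373 ]
tray sd 0.56 [480. 218.] [ 0.4327 -0.3829]
bin sc 0.72 [343. 284.] [ 0.6602 -0.0111]
bin sd 0.96 [311. 266.] [6.606e-01 4.000e-04]
bolt0 sc 0.77 [290. 248.] [0.5124 0.0141]
bolt0 sc 0.69 [218. 331.] [ 0.5201 -0.2406]
bolt0 sc 0.42 [414. 290.] [0.7972 0.0393]
bolt0 sd 0.84 [370. 281.] [ 0.5227 -0.0019]
bolt0 sd 0.83 [422. 231.] [ 0.5178 -0.2357]
nut0 sc 0.71 [283. 248.] [0.4977 0.0093]
nut0 sc 0.62 [258. 239.] [0.4305 0.0066]
nut0 sc 0.54 [316. 226.] [0.5201 0.1083]
nut0 sd 0.58 [410. 298.] [0.4326 0.002 ]
nut0 sd 0.56 [338. 314.] [0.5229 0.1154]
bracket0 sc 0.92 [178. 312.] [ 0.424  -0.2454]
bracket0 sd 0.57 [460. 239.] [ 0.4316 -0.2466]
tape_measure sc 0.67 [260. 293.] [ 0.5257 -0.1172]
tape_measure sd 0.57 [396. 260.] [ 0.5193 -0.1131]
sanding_block sc 0.92 [344. 200.] [0.5252 0.2304]
sanding_block sd 0.68 [301. 359.] [0.5191 0.241 ]
screwdriver sc 0.97 [414. 289.] [0.7917 0.0514]
screwdriver sd 0.69 [245. 259.] [0.7947 0.0526]
screwdriver sd 0.31 [411. 298.] [ 0.4361 -0.0086]
glue sc 0.64 [254. 428.] [ 0.6902 -0.356 ]
glue sd 0.78 [378. 197.] [ 0.6923 -0.3531]
mug sc 0.6 [374. 348.] [ 0.7888 -0.1185]
mug sd 0.87 [294. 224.] [ 0.7945 -0.1246]
```

```bash
cat > fit.py <<'E'
from h import *
from scipy.optimize import minimize
def box(x0,x1,y0,y1,z0,z1): return np.array([[x,y,z] for x in(x0,x1) for y in(y0,y1) for z in(z0,z1)])/1000.
def cyl(r,z0,z1,n=32):
    a=np.arange(n)*2*np.pi/n
    return np.vstack([np.c_[r*np.cos(a),r*np.sin(a),np.full(n,z)] for z in(z0,z1)])/1000.
def cylx(r,x0,x1,n=24,ph=0):
    c=cyl(r,x0,x1,n); 
    if ph: c[:,:2]=c[:,:2]@np.array([[np.cos(ph),np.sin(ph)],[-np.sin(ph),np.cos(ph)]])
    return c[:,[2,0,1]]
rt=R.from_euler('y',5,degrees=True).as_matrix()
M=dict(
 isolator_base=[box(-50,50,-35,35,0,30)],
 tin=[cyl(60,0,55)], lid=[cyl(66,8,13),cyl(13,13,41)],
 tray=[box(-45,45,-75,75,0,45)], bin=[box(-60,60,-60,60,0,45)],
 bolt0=[(cylx(9,-15,35)@rt.T)+[0,0,.012],(cylx(27/3**.5,-27,-15,6)@rt.T)+[0,0,.012]],
 nut0=[cyl(30/3**.5,0,16,6)@R.from_euler('z',30,degrees=True).as_matrix().T],
 bracket0=[box(-13,32,-15,15,0,5),box(-13,-8,-15,15,0,45)])
def sil(c,parts,x,y,a,wrist,z=0):
    im=np.zeros((480,640),np.uint8); ca,sa=np.cos(a),np.sin(a)
    Rz=np.array([[ca,-sa,0],[sa,ca,0],[0,0,1]])
    for p in parts:
        q=np.array([proj(c,v,wrist) for v in p@Rz.T+[x,y,z]])
        h=cv2.convexHull((q*16).astype(np.int32)); cv2.fillConvexPoly(im,h,255,cv2.LINE_AA,4)
    return im.astype(np.float32)/255
def fit(views,name,x,y,yaws=np.arange(0,360,30),z=0):
    # views: list of (c,mask,iswrist)
    P=M[name]
    def cost(v):
        s=0
        for c,m,w in views:
            S=sil(c,P,v[0],v[1],v[2],w,z); s+=1-np.minimum(S,m).sum()/max(np.maximum(S,m).sum(),1)
        return s/len(views)
    c0=sorted([(cost([x,y,np.radians(a)]),np.radians(a)) for a in yaws])[:3]
    best=None
    for _,a in c0:
        r=minimize(cost,[x,y,a],method='Nelder-Mead',options=dict(initial_simplex=[[x,y,a],[x+.008,y,a],[x,y+.008,a],[x,y,a+.25]],xatol=1e-4,fatol=1e-4,maxiter=150))
        if best is None or r.fun<best.fun: best=r
    return best.x[0],best.x[1],np.degrees(best.x[2]),best.fun
def mask_near(c,name,px,wrist=False,mind=35):
    b=None
    for m in env.masks_of(c,name):
        d=np.linalg.norm(np.array(m["position"])-px)
        if d<mind and m["confidence"]>.15:
            if b is None or m["confidence"]>b[0]: b=(m["confidence"],m["pixels"])
    return b
E
cat > c.py <<'E'
from fit import *
cs=env.capture("scene"); cd=env.capture("side")
G=[("isolator_base",.639,.201),("tin",.439,.388),("lid",.66,-.21),("tray",.432,-.378),("bin",.66,-.005),("bolt0",.517,.006),("bolt0",.519,-.238),("nut0",.4315,.004),("nut0",.5215,.112),("bracket0",.428,-.246)]
for n,x,y in G:
    v=[]
    for c in(cs,cd):
        b=mask_near(c,n,proj(c,[x,y,.02]))
        if b: v.append((c,b[1].astype(np.float32),False))
    if not v: print(n,"none"); continue
    ya=dict(tin=[0],lid=[0],bin=[0,30,60],nut0=[0,15,30,45],tray=range(0,180,30)).get(n,range(0,360,30))
    r=[np.round(fit(v,n,x,y,ya),4)]
    if len(v)==2: r+= [np.round(fit([q],n,x,y,ya)[:3],3) for q in v]
    print(n,len(v),*r)
E
python3 c.py
```

```text
isolator_base 2 [0.6388 0.2031 4.4823 0.1873] [0.64  0.204 4.144] [0.638 0.202 4.081]
tin 1 [0.4398 0.3881 9.3771 0.0839]
lid 2 [ 0.6545 -0.2065  8.2407  0.0643] [ 0.654 -0.207  7.75 ] [ 0.655 -0.206 -4.511]
tray 2 [ 4.298000e-01 -3.748000e-01  1.693736e+02  7.500000e-02] [  0.43   -0.375 -13.125] [  0.428  -0.374 170.973]
bin 2 [ 6.61600e-01 -2.60000e-03  1.13748e+01  6.40000e-02] [ 6.6300e-01 -3.0000e-03  1.1776e+01] [ 6.6000e-01 -1.0000e-03  1.2571e+01]
bolt0 2 [5.168000e-01 5.800000e-03 2.398136e+02 1.798000e-01] [5.18000e-01 5.00000e-03 2.39047e+02] [5.14000e-01 8.00000e-03 2.43636e+02]
bolt0 2 [  0.523   -0.2462 158.5624   0.2668] [  0.522  -0.245 162.846] [  0.523  -0.245 155.245]
nut0 2 [4.3200e-01 7.0000e-03 4.1846e+01 2.8410e-01] [4.3400e-01 6.0000e-03 4.1666e+01] [4.3100e-01 9.0000e-03 2.3389e+01]
nut0 2 [ 0.5183  0.1115 59.7035  0.1845] [  0.52    0.109 -23.544] [ 0.517  0.113 19.683]
bracket0 2 [ 0.4286 -0.25   22.1512  0.2334] [ 0.43  -0.25  30.702] [ 0.429 -0.25  20.545]
```

Run:
```python
import cv2
a=cv2.imread("pics/scene0.png");
c=cv2.resize(a[170:370,150:420],None,fx=2.9,fy=2.9,interpolation=cv2.INTER_CUBIC);cv2.imwrite("pics/z1.png",c)
a=cv2.imread("pics/side0.png");
c=cv2.resize(a[180:380,220:490],None,fx=2.9,fy=2.9,interpolation=cv2.INTER_CUBIC);cv2.imwrite("pics/z2.png",c)
```

```text
(no output)
```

View pics/z1.png

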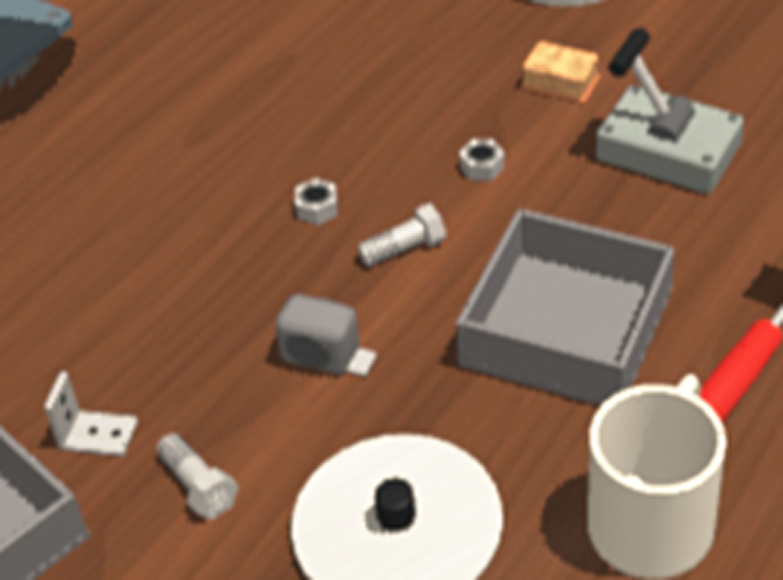

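View pics/z2.png

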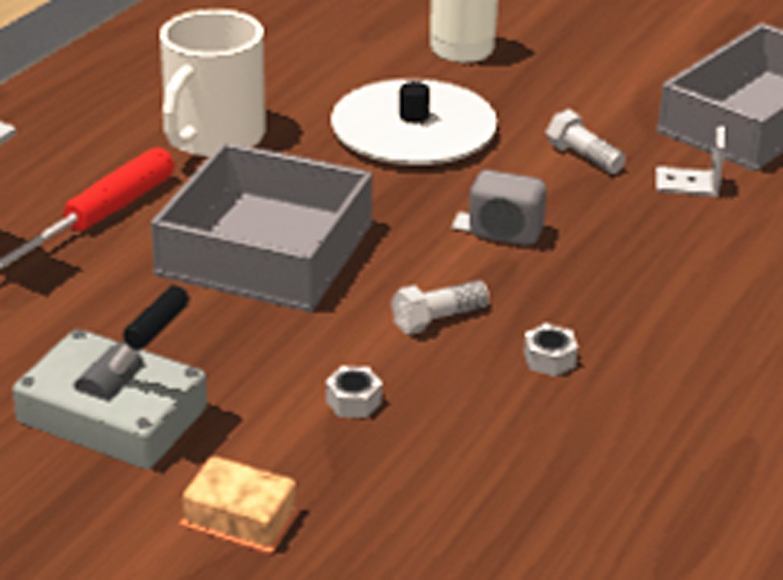

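Emit:
servo_tool(plan=[[[0,0,0,0,0,-7,-1],[0,0,0,0,0,-7,-1],[0,0,0,0,0,-7,-1],[0,0,0,0,0,-7,-1],[0,0,0,0,0,-7,-1],[0,0,0,0,0,-7,-1],[0,0,0,0,0,-7,-1],[0,0,0,0,0,-7,-1],[0,0,0,0,0,-7,-1],[0,0,0,0,0,-7,-1],[0,0,0,0,0,-7,-1],[0,0,0,0,0,-7,-1],[0,0,0,0,0,-7,-1],[0,0,0,0,0,-7,-1],[0,0,0,0,0,-7,-1],[0,0,0,0,0,-7,-1],[0,0,0,0,0,-7,-1],[0,0,0,0,0,-7,-1],[0,0,0,0,0,-7,-1],[0,0,0,0,0,-7,-1]]])

```text
clock: 4.42
tool_pos: [0.1971, -0.4866, 0.2313]
tcp_rot: [0.0, 0.153, 0.988, -0.0]
force: [0.0, -0.6, 0.6]
finger_gap: -0.0
```

```bash
cat > go.py <<'E'
# usage: go.py x y z [yawdeg]  -> tool turn needed and the tool-frame shift (mm) after the turn
from h import *; import sys
s,T=st(); a=list(map(float,sys.argv[1:]))
Mx=T.as_matrix(); yaw=np.degrees(np.arctan2(Mx[1,0],Mx[0,0])); print("yaw",round(yaw,2))
if len(a)>3:
    d=(a[3]-yaw+180)%360-180; q6=np.degrees(s["q"][5]); q6e=q6+(-d)
    print("turn about tool z",round(-d,2)," (now q6",round(q6,1),")")
    yt=a[3]
else: yt=yaw
tz=Mx[:,2]; 
if abs(tz[2])>.999:
    c,s_=np.cos(np.radians(yt)),np.sin(np.radians(yt)); B=np.array([[c,s_,0],[s_,-c,0],[0,0,-1]]).T
else: B=Mx
sh=B.T@(np.array(a[:3])-s["tool_pos"])*1000; print("shift",np.round(sh,1),"norm",round(np.linalg.norm(sh),1), "rows>=",np.ceil(np.linalg.norm(sh)/41))
tl=np.degrees(np.arccos(np.clip(-tz[2],-1,1))); print("tilt deg",round(tl,2),"fix rotvec tool",np.round(np.degrees(np.cross(Mx.T@[0,0,1]*-1,[0,0,1])*-1),2))
E
python3 go.py .545 .195 .2 184.5
```

```text
t 4.4167 pos [ 0.1971 -0.4866  0.2313] x [-0.953  0.302 -0.   ] z [ 0. -0. -1.] F [ 0.  -0.6  0.6] gap -0.0 q [-1.31  0.05  0.1   1.62  0.   -1.01]
yaw 162.39
turn about tool z -22.11  (now q6 -57.7 )
shift [-400.3  652.2   31.3] norm 765.9 rows>= 19.0
tilt deg 0.0 fix rotvec tool [-0.  0. -0.]
```

Emit:
servo_tool(plan=[[[0,0,0,0,0,-5.5,-1],[0,0,0,0,0,-5.5,-1],[0,0,0,0,0,-5.5,-1],[0,0,0,0,0,-5.5,-1],[-20,33,0,0,0,0,-1],[-20,33,0,0,0,0,-1],[-20,33,0,0,0,0,-1],[-20,33,0,0,0,0,-1],[-20,33,0,0,0,0,-1],[-20,33,0,0,0,0,-1],[-20,33,0,0,0,0,-1],[-20,33,0,0,0,0,-1],[-20,33,0,0,0,0,-1],[-20,33,0,0,0,0,-1],[-20,33,0,0,0,0,-1],[-20,33,0,0,0,0,-1],[-20,33,0,0,0,0,-1],[-20,33,0,0,0,0,-1],[-20,33,0,0,0,0,-1],[-20,33,0,0,0,0,-1]]])

```text
clock: 6.08
tool_pos: [0.4796, 0.0647, 0.2316]
tcp_rot: [0.0, -0.036, 0.999, -0.0]
force: [1.0, -0.8, -0.1]
finger_gap: 0.0002
```

```bash
python3 go.py .545 .197 .084 184.5
```

```text
t 6.0833 pos [0.4796 0.0647 0.2316] x [-0.997 -0.071 -0.001] z [ 0.001 -0.    -1.   ] F [ 1.  -0.8 -0.1] gap 0.0002 q [-0.   -0.06 -0.01  1.62 -0.   -0.08]
yaw -175.92
turn about tool z -0.42  (now q6 -4.3 )
shift [-75.6 126.7 147.6] norm 208.7 rows>= 6.0
tilt deg 0.05 fix rotvec tool [-0.02  0.05 -0.  ]
```

Emit:
servo_tool(plan=[[[-19,32,0,0,0,0,-1],[-19,32,0,0,0,0,-1],[-19,32,0,0,0,0,-1],[-19,31,0,0,0,0,-1],[0,0,30,0,0,0,-1],[0,0,40,0,0,0,-1],[0,0,40,0,0,0,-1],[0,0,37,0,0,0,-1],[0,0,0,0,0,0,-1]]])

```text
clock: 6.83
tool_pos: [0.5371, 0.1929, 0.0728]
tcp_rot: [-0.01, -0.035, 0.999, -0.002]
force: [-2.7, -0.5, -2.4]
finger_gap: -0.0
```

```bash
python3 go.py .664 .205 .084
python3 - <<'E'
from h import *
c=env.capture("scene");cv2.imwrite("pics/i1.png",cv2.resize(c["frame"][120:280,280:480],None,fx=3.5,fy=3.5))
E
```

```text
t 6.8333 pos [0.5371 0.1929 0.0728] x [-0.997 -0.071  0.021] z [-0.021 -0.005 -1.   ] F [-2.7 -0.5 -2.4] gap -0.0 q [ 0.23  0.21 -0.04  1.34 -0.    0.16]
yaw -175.93
shift [-127.4    3.1  -11.2] norm 127.9 rows>= 4.0
tilt deg 1.22 fix rotvec tool [-0.19 -1.2   0.  ]
```

View pics/i1.png

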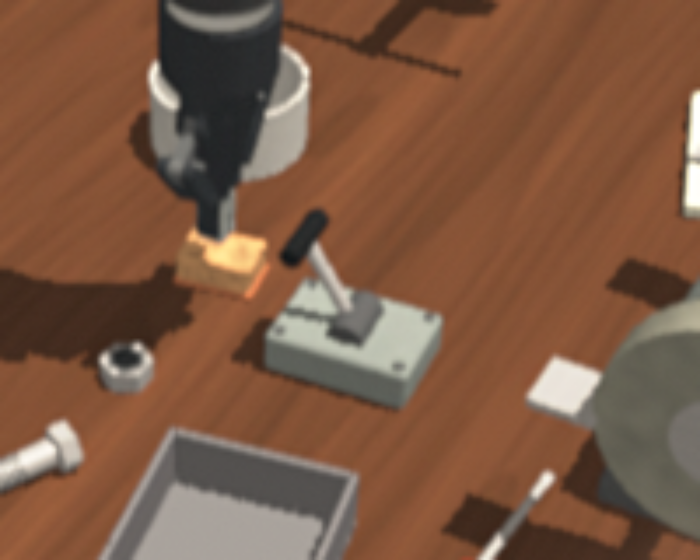

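Emit:
servo_tool(plan=[[[0,0,0,0,0,0,-1],[-15,0,0,0,0,0,-1],[-15,0,0,0,0,0,-1],[-15,0,0,0,0,0,-1],[-15,0,0,0,0,0,-1],[-15,0,0,0,0,0,-1],[-15,0,0,0,0,0,-1],[-15,0,0,0,0,0,-1],[-10,0,0,0,0,0,-1],[0,0,0,0,0,0,-1],[0,0,0,0,0,0,-1]]])

```text
clock: 7.8
tool_pos: [0.6635, 0.2039, 0.0932]
tcp_rot: [0.004, -0.035, 0.999, 0.001]
force: [-5.2, -0.5, 8.4]
finger_gap: -0.0
```

```bash
python3 go.py .664 .205 .084
python3 - <<'E'
from h import *
c=env.capture("scene");cv2.imwrite("pics/i2.png",cv2.resize(c["frame"][120:280,280:480],None,fx=3.5,fy=3.5))
E
```

```text
t 7.8 pos [0.6635 0.2039 0.0932] x [-0.997 -0.071 -0.009] z [ 0.008  0.003 -1.   ] F [-5.2 -0.5  8.4] gap -0.0 q [0.2  0.5  0.36 1.43 0.   0.13]
yaw -175.95
shift [-0.6  1.1  9.2] norm 9.3 rows>= 1.0
tilt deg 0.51 fix rotvec tool [ 0.13  0.49 -0.  ]
```

View pics/i2.png

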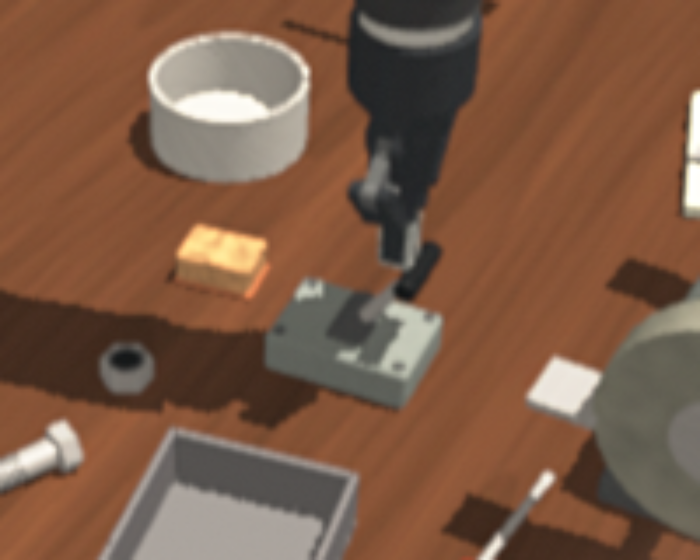

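Emit:
servo_tool(plan=[[[-6,0,0,0,0,0,-1],[-5,0,0,0,0,0,-1],[0,0,0,0,0,0,-1],[0,0,0,0,0,0,-1],[0,0,0,0,0,0,-1]]])

```text
clock: 8.27
tool_pos: [0.6645, 0.204, 0.093]
tcp_rot: [-0.006, -0.036, 0.999, 0.0]
force: [-25.4, -1.6, 18.4]
finger_gap: 0.0
```

```bash
python3 go.py .664 .205 .084
cat > iso.py <<'E'
from h import *
c=env.capture("scene");d=env.capture("side")
g=[]
for n,q in(("sc",c),("sd",d)):
    m=env.mark_of(q,"isolator_grip"); 
    print(n,[(round(k["confidence"],2),np.round(k["position"])) for k in m[:3]])
    for v in (.9,1.,1.1,1.2):
        l=v-.6; r=.07*np.sin(l); a=np.radians(4.4)
        print(v,np.round(proj(q,[.6388+r*np.cos(a),.203+r*np.sin(a),.03+.07*np.cos(l)])))
    if m: g.append(ray(q,m[0]["position"]))
if len(g)==2:
    p=tri(g); print("grip",p.round(4))
cv2.imwrite("pics/i3.png",cv2.resize(c["frame"][120:280,280:480],None,fx=3.5,fy=3.5))
E
python3 iso.py
```

```text
t 8.2667 pos [0.6645 0.204  0.093 ] x [-0.997 -0.072  0.011] z [-0.011  0.    -1.   ] F [-25.4  -1.6  18.4] gap 0.0 q [0.2  0.52 0.4  1.46 0.   0.13]
yaw -175.87
shift [0.4 1.  9. ] norm 9.0 rows>= 1.0
tilt deg 0.64 fix rotvec tool [ 0.06 -0.64 -0.  ]
sc [(0.62, array([399., 198.]))]
0.9 [391. 191.]
1.0 [394. 193.]
1.1 [396. 195.]
1.2 [399. 197.]
sd [(0.6, array([238., 278.]))]
0.9 [245. 275.]
1.0 [242. 275.]
1.1 [239. 276.]
1.2 [237. 277.]
grip [0.6791 0.205  0.0837]
```

Emit:
servo_tool(plan=[[[11,0,0,0,0,0,-1],[15,0,0,0,0,0,-0.5],[15,0,-35,0,0,0,0],[20,-15,-30,0,0,0,0],[25,-30,0,0,0,0,0],[25,-30,0,0,0,0,0],[15,-20,0,0,0,0,0],[0,0,0,0,0,0,0],[0,0,0,0,0,0,0]]])

```text
clock: 9.22
tool_pos: [0.5552, 0.0991, 0.1549]
tcp_rot: [0.005, -0.034, 0.999, 0.0]
force: [-0.1, -0.8, 1.0]
finger_gap: 0.0427
```

```bash
python3 go.py .5185 .111 .05; python3 iso.py|head -1
cat > w.py <<'E'
from fit import *; import sys
# w.py name x y : refine thing with wrist camera (+ scene, side)
n=sys.argv[1]; x,y=map(float,sys.argv[2:4])
cw=env.capture("wrist"); cv2.imwrite(f"pics/{sys.argv[4]}.png",cw["frame"])
cs=env.capture("scene"); cd=env.capture("side")
V=[]
for nm,c,w in(("w",cw,True),("s",cs,False),("d",cd,False)):
    p=proj(c,[x,y,.01],w); b=mask_near(c,n,p,w,70 if w else 30)
    if b is None: print(nm,"no mask near",p.round()); continue
    V.append((c,b[1].astype(np.float32),w)); print(nm,"conf",round(b[0],2),"fit",np.round(fit([V[-1]],n,x,y),4))
print("all",np.round(fit(V,n,x,y),4))
E
python3 w.py nut0 .5185 .111 w1
```

```text
t 9.2167 pos [0.5552 0.0991 0.1549] x [-0.998 -0.068 -0.01 ] z [ 0.01   0.001 -1.   ] F [-0.1 -0.8  1. ] gap 0.0427 q [ 0.06  0.13  0.04  1.47  0.   -0.01]
yaw -176.08
shift [ 35.8  14.3 104.9] norm 111.8 rows>= 3.0
tilt deg 0.55 fix rotvec tool [ 0.02  0.55 -0.  ]
sc [(0.75, array([396., 195.])), (0.53, array([262., 294.])), (0.42, array([132., 370.]))]
w conf 0.83 fit [0.5163 0.1124 0.4882 0.0631]
s conf 0.45 fit [ 0.5212  0.1097 10.2958  0.197 ]
d conf 0.63 fit [ 0.5164  0.1124 15.2484  0.1426]
all [ 0.5167  0.112  -2.3062  0.1589]
```

View pics/w1.png

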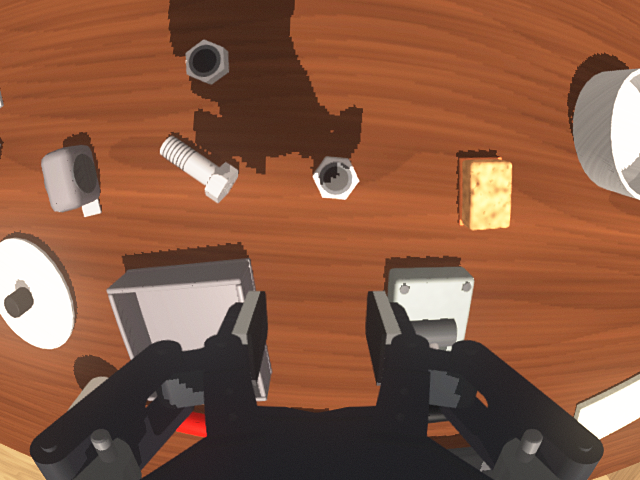

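```bash
python3 go.py .5163 .1122 .004 210
```

```text
t 9.7167 pos [0.5526 0.1004 0.1489] x [-0.997 -0.071  0.001] z [-0.001 -0.    -1.   ] F [-0.8  0.8  0.6] gap 0.0428 q [ 0.06  0.14  0.04  1.47 -0.   -0.01]
yaw -175.91
turn about tool z -25.91  (now q6 -0.6 )
shift [ 25.5  28.4 144.9] norm 149.8 rows>= 4.0
tilt deg 0.04 fix rotvec tool [-0.   -0.04  0.  ]
```

Emit:
servo_tool(plan=[[[0,0,0,0,0,-6.5,0.2],[0,0,0,0,0,-6.5,0.2],[0,0,0,0,0,-6.5,0.2],[0,0,0,0,0,-6.5,0.2],[12,14,0,0,0,0,0.2],[13,14,15,0,0,0,0.2],[0,0,30,0,0,0,0.2],[0,0,30,0,0,0,0.2],[0,0,30,0,0,0,0.2],[0,0,20,0,0,0,0.2],[0,0,12,0,0,0,0.2],[0,0,7,0,0,0,0.2],[0,0,0,0,0,0,0.2],[0,0,0,0,0,0,-1],[0,0,0,0,0,0,-1],[0,0,0,0,0,0,-1],[0,0,0,0,0,0,-1]]])

```text
clock: 11.13
tool_pos: [0.5188, 0.1118, 0.0074]
tcp_rot: [0.002, -0.259, 0.966, -0.0]
force: [-0.2, -0.3, 4.2]
finger_gap: 0.0278
```

```bash
python3 go.py .44 .388 .12 210;  python3 - <<'E'
from h import *
c=env.capture("wrist");cv2.imwrite("pics/n1.png",c["frame"])
E
```

```text
t 11.1333 pos [0.5188 0.1118 0.0074] x [-0.866 -0.501 -0.004] z [ 0.004  0.    -1.   ] F [-0.2 -0.3  4.2] gap 0.0278 q [ 0.09  0.13 -0.26  1.17  0.   -0.44]
yaw -149.95
turn about tool z 0.05  (now q6 -25.1 )
shift [ -69.8  278.6 -112.6] norm 308.5 rows>= 8.0
tilt deg 0.24 fix rotvec tool [-0.1   0.22 -0.  ]
```

View pics/n1.png

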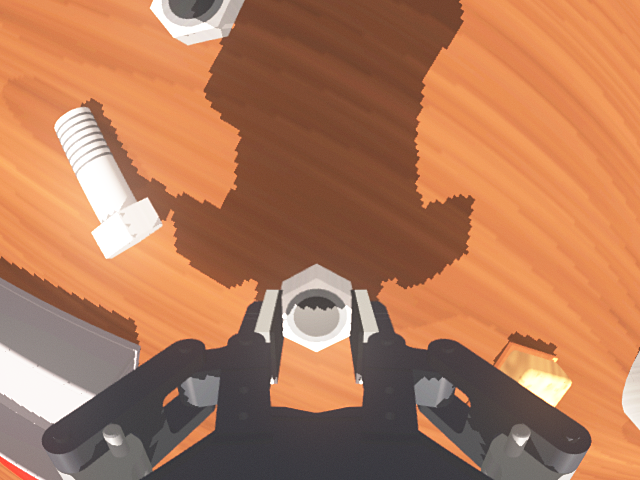

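Emit:
servo_tool(plan=[[[0,0,0,0,0,0,-1],[0,0,0,0,0,0,-1],[0,0,-20,0,0,0,-1],[0,0,-30,0,0,0,-1],[0,0,-30,0,0,0,-1],[0,0,-30,0,0,0,-1],[0,0,0,0,0,0,-1]]])

```text
clock: 11.77
tool_pos: [0.5212, 0.1121, 0.1227]
tcp_rot: [0.006, -0.259, 0.966, -0.001]
force: [1.4, 0.1, 0.9]
finger_gap: 0.0281
```

```bash
python3 go.py .45 .370 .12 210;  python3 - <<'E'
from h import *
c=env.capture("wrist");cv2.imwrite("pics/n2.png",c["frame"][150:400,150:500])
E
```

```text
t 11.7667 pos [0.5212 0.1121 0.1227] x [-0.866 -0.501 -0.011] z [ 0.012  0.001 -1.   ] F [1.4 0.1 0.9] gap 0.0281 q [ 0.09  0.06 -0.11  1.39  0.   -0.44]
yaw -149.95
turn about tool z 0.05  (now q6 -25.1 )
shift [-67.3 259.    2.7] norm 267.6 rows>= 7.0
tilt deg 0.7 fix rotvec tool [-0.29  0.63 -0.  ]
```

View pics/n2.png

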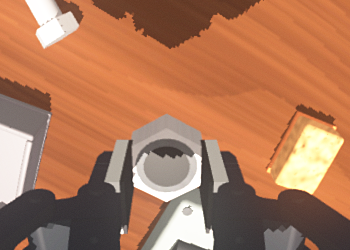

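Emit:
servo_tool(plan=[[[-8,32,0,0,0,0,-1],[-8,32,0,0,0,0,-1],[-8,32,0,0,0,0,-1],[-8,32,0,0,0,0,-1],[-8,32,0,0,0,0,-1],[-8,32,0,0,0,0,-1],[-9,32,0,0,0,0,-1],[-9,34,0,0,0,0,-1],[0,0,0,0,0,0,-1],[0,0,0,0,0,0,-1]]])

```text
clock: 12.65
tool_pos: [0.4431, 0.369, 0.1133]
tcp_rot: [-0.001, -0.261, 0.965, -0.001]
force: [0.1, -0.9, 0.0]
finger_gap: 0.0278
```

```bash
python3 go.py .45 .375 .045 210;  python3 - <<'E'
from h import *
c=env.capture("wrist");cv2.imwrite("pics/n3.png",c["frame"])
E
cat > w2.py <<'E'
from fit import *; import sys
n=sys.argv[1]; x,y=map(float,sys.argv[2:4])
for nm in ("wrist","scene"):
    c=env.capture(nm); w=nm=="wrist"; b=mask_near(c,n,proj(c,[x,y,.02],w),w,90 if w else 30)
    if b: print(nm,round(b[0],2),np.round(fit([(c,b[1].astype(np.float32),w)],n,x,y,[0] if n in("tin","lid") else range(0,360,30)),4))
E
python3 w2.py tin .44 .388
```

```text
t 12.65 pos [0.4431 0.369  0.1133] x [-0.864 -0.504  0.003] z [-0.003 -0.002 -1.   ] F [ 0.1 -0.9  0. ] gap 0.0278 q [ 0.58  0.19  0.02  1.4  -0.    0.05]
yaw -149.75
turn about tool z 0.25  (now q6 2.9 )
shift [-9.   1.8 68.3] norm 68.9 rows>= 2.0
tilt deg 0.19 fix rotvec tool [-0.03 -0.18  0.  ]
wrist 0.74 [0.4367 0.3886 8.2652 0.2769]
scene 0.8 [0.4392 0.3874 9.116  0.1005]
```

View pics/n3.png

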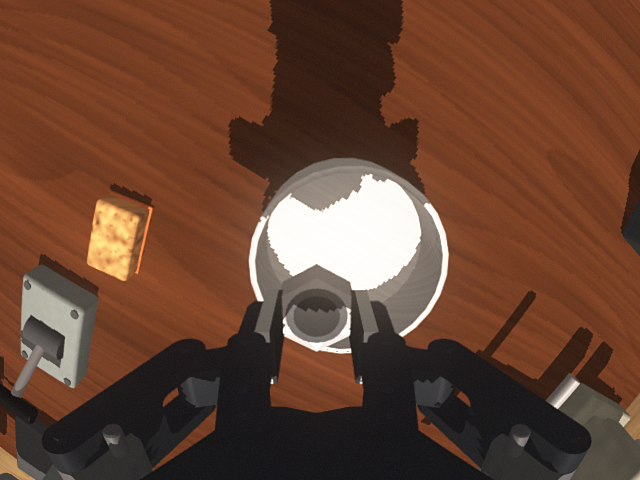

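Emit:
servo_tool(plan=[[[0,8,20,0,0,0,-1],[0,0,20,0,0,0,-1],[0,0,15,0,0,0,-1],[0,0,11,0,0,0,-1],[0,0,0,0,0,0,-1],[0,0,0,0,0,0,-0.05],[0,0,0,0,0,0,-0.05],[0,0,0,0,0,0,-0.05],[0,0,-30,0,0,0,-0.05],[0,0,-35,0,0,0,0],[0,0,-35,0,0,0,0],[0,0,0,0,0,0,0]]])

```text
clock: 13.9
tool_pos: [0.4453, 0.378, 0.1601]
tcp_rot: [0.008, -0.259, 0.966, 0.003]
force: [2.2, 1.2, 1.2]
finger_gap: 0.0425
```

```bash
python3 go.py .46 .02 .15 210;  python3 - <<'E'
from h import *
c=env.capture("wrist");cv2.imwrite("pics/n4.png",c["frame"][100:400,150:500])
E
```

```text
t 13.9 pos [0.4453 0.378  0.1601] x [-0.865 -0.501 -0.017] z [ 0.014  0.01  -1.   ] F [2.2 1.2 1.2] gap 0.0425 q [0.59 0.18 0.1  1.47 0.   0.06]
yaw -149.95
turn about tool z 0.05  (now q6 3.7 )
shift [ 166.3 -317.4   10.1] norm 358.5 rows>= 9.0
tilt deg 0.99 fix rotvec tool [ 0.07  0.99 -0.  ]
```

View pics/n4.png

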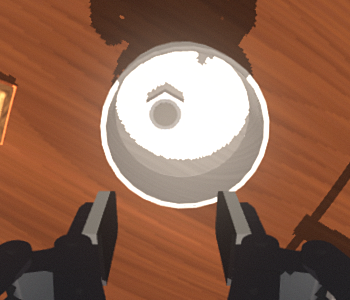

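Nut is inside the tin. Next nut.

Emit:
servo_tool(plan=[[[16,-32,0,0,0,0,0],[16,-32,0,0,0,0,0],[16,-32,0,0,0,0,0],[16,-32,0,0,0,0,0],[16,-32,0,0,0,0,0],[16,-32,0,0,0,0,0],[16,-32,0,0,0,0,0],[16,-32,0,0,0,0,0],[16,-32,0,0,0,0,0],[16,-29,0,0,0,0,0],[0,0,0,0,0,0,0],[0,0,0,0,0,0,0],[0,0,0,0,0,0,0]]])

```text
clock: 15.03
tool_pos: [0.461, 0.0207, 0.1494]
tcp_rot: [0.0, -0.259, 0.966, 0.0]
force: [0.3, -0.4, 0.3]
finger_gap: 0.0426
```

```bash
python3 w.py nut0 .432 .007 w5;python3 go.py .432 .007 .004 210
```

```text
w conf 0.68 fit [4.30500e-01 7.00000e-03 3.91356e+01 7.20000e-02]
s conf 0.49 fit [4.330000e-01 6.200000e-03 1.009734e+02 1.614000e-01]
d conf 0.77 fit [4.31300e-01 8.70000e-03 3.43124e+01 8.50000e-02]
all [4.3120e-01 7.6000e-03 3.9197e+01 1.1970e-01]
t 15.3333 pos [0.461  0.0215 0.1493] x [-0.865 -0.502  0.   ] z [-0.  0. -1.] F [ 0.7 -0.2 -0.8] gap 0.0426 q [-0.1  -0.12 -0.23  1.46  0.   -0.63]
yaw -149.84
turn about tool z 0.16  (now q6 -35.8 )
shift [ 32.4   2.  145.3] norm 148.9 rows>= 4.0
tilt deg 0.01 fix rotvec tool [ 0.01 -0.   -0.  ]
```

View pics/w5.png

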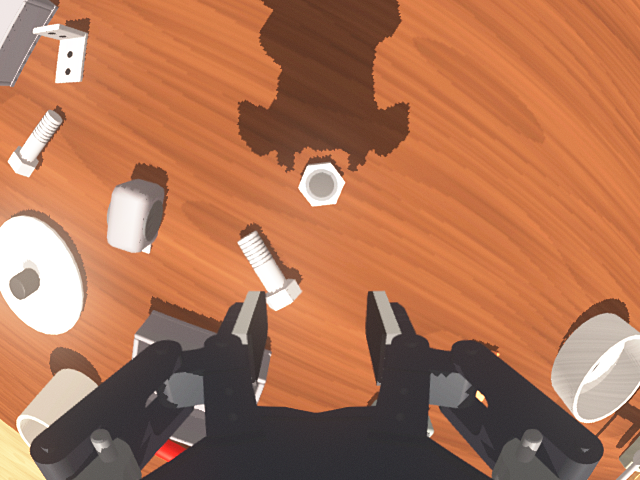

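```bash
python3 go.py .431 .0075 .004 189
```

```text
t 15.3333 pos [0.461  0.0215 0.1493] x [-0.865 -0.502  0.   ] z [-0.  0. -1.] F [ 0.7 -0.2 -0.8] gap 0.0426 q [-0.1  -0.12 -0.23  1.46  0.   -0.63]
yaw -149.84
turn about tool z 21.16  (now q6 -35.8 )
shift [ 31.8  -9.1 145.3] norm 149.0 rows>= 4.0
tilt deg 0.01 fix rotvec tool [ 0.01 -0.   -0.  ]
```

Emit:
servo_tool(plan=[[[0,0,0,0,0,7,0.2],[0,0,0,0,0,7,0.2],[0,0,0,0,0,7,0.2],[16,-4,0,0,0,0,0.2],[16,-5,15,0,0,0,0.2],[0,0,30,0,0,0,0.2],[0,0,30,0,0,0,0.2],[0,0,30,0,0,0,0.2],[0,0,20,0,0,0,0.2],[0,0,12,0,0,0,0.2],[0,0,8,0,0,0,0.2],[0,0,0,0,0,0,0.2],[0,0,0,0,0,0,0.2],[0,0,0,0,0,0,-1],[0,0,0,0,0,0,-1],[0,0,0,0,0,0,-1],[0,0,0,0,0,0,-1],[0,0,0,0,0,0,-1]]])

```text
clock: 16.83
tool_pos: [0.4326, 0.0064, 0.0062]
tcp_rot: [0.002, -0.079, 0.997, -0.0]
force: [-0.5, 0.8, 5.9]
finger_gap: 0.0282
```

Emit:
servo_tool(plan=[[[0,0,-20,0,0,0,-1],[0,0,-30,0,0,0,-1],[0,0,-30,0,0,0,-1],[0,0,-35,0,0,0,-1],[0,0,0,0,0,0,-1],[0,0,0,0,0,0,-1]]])

```text
clock: 17.33
tool_pos: [0.4331, 0.0061, 0.1221]
tcp_rot: [0.003, -0.079, 0.997, -0.001]
force: [0.2, -0.6, -0.9]
finger_gap: 0.0279
```

```bash
python3 go.py .432 .398 .12 189;  python3 - <<'E'
from h import *
c=env.capture("wrist");cv2.imwrite("pics/n5.png",c["frame"][100:400,150:500])
E
```

```text
t 17.3333 pos [0.4331 0.0061 0.1221] x [-0.988 -0.157 -0.006] z [ 0.006 -0.001 -1.   ] F [ 0.2 -0.6 -0.9] gap 0.0279 q [-0.14 -0.2  -0.35  1.41 -0.   -0.3 ]
yaw -170.96
turn about tool z 0.04  (now q6 -17.1 )
shift [-60.2 387.2   2.1] norm 391.9 rows>= 10.0
tilt deg 0.36 fix rotvec tool [-0.11  0.34 -0.  ]
```

View pics/n5.png

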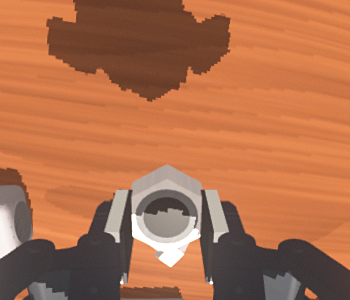

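Emit:
servo_tool(plan=[[[-5,35,0,0,0,0,-1],[-5,35,0,0,0,0,-1],[-5,35,0,0,0,0,-1],[-5,35,0,0,0,0,-1],[-5,35,0,0,0,0,-1],[-5,35,0,0,0,0,-1],[-6,35,0,0,0,0,-1],[-6,35,0,0,0,0,-1],[-6,35,0,0,0,0,-1],[-6,35,0,0,0,0,-1],[-6,34,0,0,0,0,-1],[0,0,0,0,0,0,-1],[0,0,0,0,0,0,-1],[0,0,0,0,0,0,-1]]])

```text
clock: 18.55
tool_pos: [0.4285, 0.3941, 0.1171]
tcp_rot: [-0.002, -0.079, 0.997, -0.001]
force: [-0.4, -0.8, 0.1]
finger_gap: 0.0279
```

```bash
python3 go.py .434 .395 .05 189;  python3 - <<'E'
from h import *
c=env.capture("wrist");cv2.imwrite("pics/n6.png",c["frame"][100:400,150:500])
E
```

```text
t 18.55 pos [0.4285 0.3941 0.1171] x [-0.987 -0.158  0.004] z [-0.003 -0.003 -1.   ] F [-0.4 -0.8  0.1] gap 0.0279 q [ 0.63  0.21  0.05  1.41 -0.    0.47]
yaw -170.93
turn about tool z 0.07  (now q6 27.0 )
shift [-5.6  0.  67.1] norm 67.3 rows>= 2.0
tilt deg 0.26 fix rotvec tool [-0.15 -0.21  0.  ]
```

View pics/n6.png

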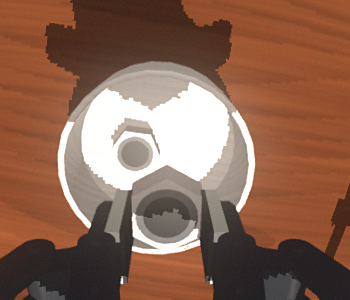

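Emit:
servo_tool(plan=[[[-8,0,20,0,0,0,-1],[0,0,20,0,0,0,-1],[0,0,18,0,0,0,-1],[0,0,12,0,0,0,-1],[0,0,0,0,0,0,-1],[0,0,0,0,0,0,-1],[0,0,0,0,0,0,-0.05],[0,0,0,0,0,0,-0.05],[0,0,0,0,0,0,-0.05],[0,0,-30,0,0,0,-0.05],[0,0,-35,0,0,0,0],[0,0,-35,0,0,0,0],[0,0,0,0,0,0,0]]])

```text
clock: 19.68
tool_pos: [0.4418, 0.3995, 0.1597]
tcp_rot: [0.007, -0.079, 0.997, 0.004]
force: [0.7, 1.5, 0.8]
finger_gap: 0.0424
```

```bash
python3 go.py .66 -.205 .15 189;  python3 - <<'E'
from h import *
c=env.capture("wrist");cv2.imwrite("pics/n7.png",c["frame"][100:400,150:500])
c=env.capture("scene");cv2.imwrite("pics/n7s.png",c["frame"])
E
```

```text
t 19.6833 pos [0.4418 0.3995 0.1597] x [-0.987 -0.157 -0.015] z [ 0.013  0.01  -1.   ] F [0.7 1.5 0.8] gap 0.0424 q [ 0.62  0.21  0.13  1.48 -0.    0.46]
yaw -170.94
turn about tool z 0.06  (now q6 26.6 )
shift [-121.  -631.2    9.7] norm 642.8 rows>= 16.0
tilt deg 0.95 fix rotvec tool [ 0.42  0.85 -0.  ]
```

View pics/n7.png

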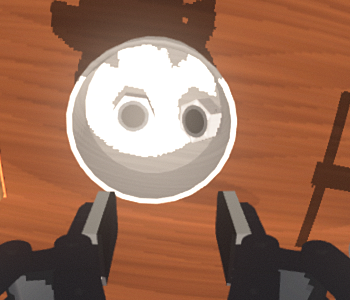

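View pics/n7s.png

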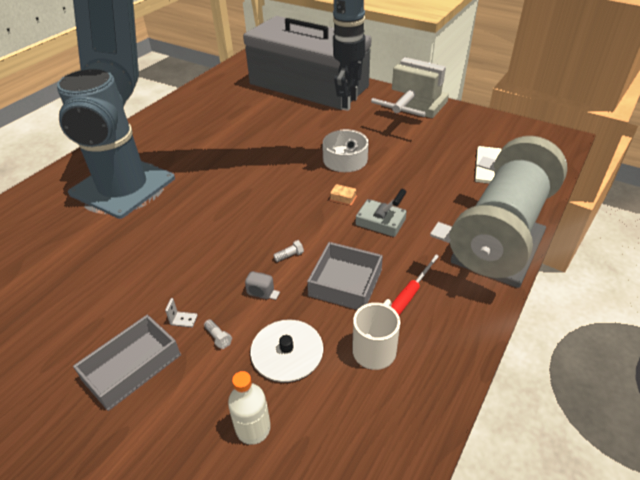

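```bash
python3 go.py .54 .015 .16 240
```

```text
t 19.7833 pos [0.4396 0.398  0.1535] x [-0.988 -0.157 -0.007] z [ 0.006  0.005 -1.   ] F [-0.9 -0.  -0.7] gap 0.0429 q [ 0.62  0.21  0.13  1.48 -0.    0.46]
yaw -170.94
turn about tool z -50.94  (now q6 26.6 )
shift [ 281.5 -278.4   -6.5] norm 396.0 rows>= 10.0
tilt deg 0.45 fix rotvec tool [ 0.2  0.4 -0. ]
```

Emit:
servo_tool(plan=[[[0,0,-6,0,0,-7,0],[0,0,0,0,0,-7,0],[0,0,0,0,0,-7,0],[0,0,0,0,0,-6,0],[0,0,0,0,0,-6,0],[0,0,0,0,0,-6,0],[0,0,0,0,0,-6,0],[0,0,0,0,0,-6,0],[28,-28,0,0,0,0,0],[28,-28,0,0,0,0,0],[28,-28,0,0,0,0,0],[28,-28,0,0,0,0,0],[28,-28,0,0,0,0,0],[28,-28,0,0,0,0,0],[28,-28,0,0,0,0,0],[28,-28,0,0,0,0,0],[28,-28,0,0,0,0,0],[28,-28,0,0,0,0,0],[0,0,0,0,0,0,0],[0,0,0,0,0,0,0]]])

```text
clock: 21.45
tool_pos: [0.54, 0.0121, 0.1539]
tcp_rot: [-0.001, -0.498, 0.867, 0.001]
force: [-1.0, 1.7, 0.4]
finger_gap: 0.0424
```

```bash
python3 w.py bolt0 .517 .006 w8;python3 go.py .517 .006 .004 240
```

```text
w conf 0.81 fit [5.141000e-01 6.700000e-03 2.392528e+02 6.270000e-02]
s conf 0.71 fit [5.176000e-01 5.000000e-03 2.395173e+02 1.961000e-01]
d conf 0.53 fit [5.145000e-01 9.000000e-03 2.436814e+02 1.638000e-01]
all [5.146000e-01 6.700000e-03 2.391461e+02 1.691000e-01]
t 21.75 pos [0.5401 0.0156 0.1551] x [-0.497 -0.868  0.   ] z [-0.  0. -1.] F [ 0.  -0.5 -0.5] gap 0.0425 q [-0.1   0.08 -0.01  1.47  0.   -1.15]
yaw -119.81
turn about tool z 0.19  (now q6 -65.7 )
shift [ 19.8  15.2 151.1] norm 153.2 rows>= 4.0
tilt deg 0.03 fix rotvec tool [ 0.03 -0.   -0.  ]
```

View pics/w8.png

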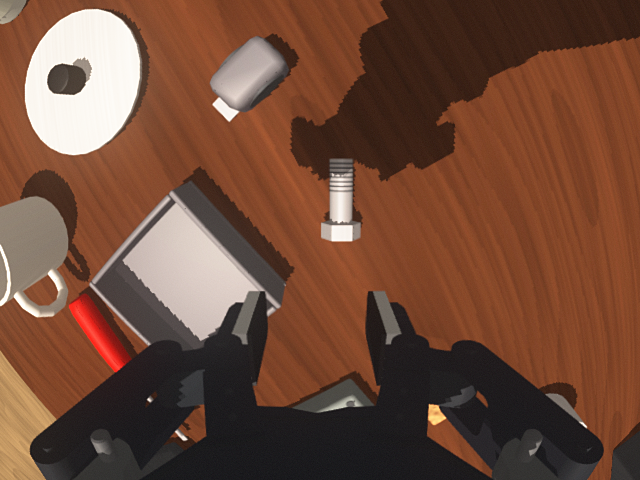

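```bash
python3 go.py .511 .0018 .005 240
```

```text
t 21.75 pos [0.5401 0.0156 0.1551] x [-0.497 -0.868  0.   ] z [-0.  0. -1.] F [ 0.  -0.5 -0.5] gap 0.0425 q [-0.1   0.08 -0.01  1.47  0.   -1.15]
yaw -119.81
turn about tool z 0.19  (now q6 -65.7 )
shift [ 26.4  18.3 150.1] norm 153.5 rows>= 4.0
tilt deg 0.03 fix rotvec tool [ 0.03 -0.   -0.  ]
```

Emit:
servo_tool(plan=[[[13,9,0,0,0,0,0],[13,9,10,0,0,0,0],[0,0,30,0,0,0,0],[0,0,30,0,0,0,0],[0,0,30,0,0,0,0],[0,0,25,0,0,0,0],[0,0,15,0,0,0,0],[0,0,9,0,0,0,0],[0,0,0,0,0,0,0],[0,0,0,0,0,0,0],[0,0,0,0,0,0,-1],[0,0,0,0,0,0,-1],[0,0,0,0,0,0,-1],[0,0,0,0,0,0,-1],[0,0,0,0,0,0,-1],[0,0,0,0,0,0,-1]]])

```text
clock: 23.08
tool_pos: [0.5136, 0.0004, 0.0084]
tcp_rot: [0.002, -0.5, 0.866, -0.001]
force: [-0.3, 0.4, 6.6]
finger_gap: 0.015
```

Emit:
servo_tool(plan=[[[0,0,-20,0,0,0,-1],[0,0,-30,0,0,0,-1],[0,0,-30,0,0,0,-1],[0,0,-35,0,0,0,-1],[0,0,0,0,0,0,-1],[0,0,0,0,0,0,-1]]])

```text
clock: 23.58
tool_pos: [0.5142, 0.0001, 0.1244]
tcp_rot: [0.003, -0.5, 0.866, -0.002]
force: [-0.4, -0.0, -1.6]
finger_gap: 0.0151
```

```bash
python3 go.py .430 -.375 .12 260;  python3 - <<'E'
from h import *
c=env.capture("wrist");cv2.imwrite("pics/n9.png",c["frame"][100:400,150:500])
E
```

```text
t 23.5833 pos [5.142e-01 1.000e-04 1.244e-01] x [-0.499 -0.866 -0.002] z [ 0.006 -0.001 -1.   ] F [-0.4 -0.  -1.6] gap 0.0151 q [-0.13  0.02 -0.15  1.4  -0.   -1.18]
yaw -119.96
turn about tool z -19.96  (now q6 -67.5 )
shift [384.   17.8   4.4] norm 384.4 rows>= 10.0
tilt deg 0.37 fix rotvec tool [-0.35  0.13 -0.  ]
```

View pics/n9.png

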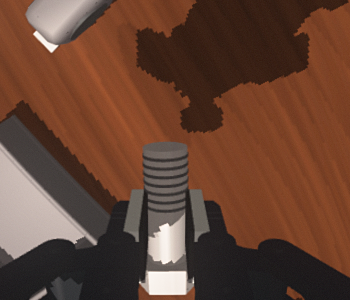

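```bash
python3 go.py .435 -.346 .12 260
```

```text
t 23.6333 pos [5.125e-01 3.000e-04 1.221e-01] x [-0.499 -0.866 -0.001] z [ 0.002 -0.    -1.   ] F [-0.3 -0.1 -2.2] gap 0.0152 q [-0.13  0.02 -0.15  1.4  -0.   -1.18]
yaw -119.96
turn about tool z -19.96  (now q6 -67.5 )
shift [354.5  16.2   2.1] norm 354.9 rows>= 9.0
tilt deg 0.12 fix rotvec tool [-0.11  0.04 -0.  ]
```

Emit:
servo_tool(plan=[[[0,0,0,0,0,-7,-1],[0,0,0,0,0,-7,-1],[0,0,0,0,0,-6,-1],[35,2,0,0,0,0,-1],[35,2,0,0,0,0,-1],[35,2,0,0,0,0,-1],[35,2,0,0,0,0,-1],[35,2,0,0,0,0,-1],[35,2,0,0,0,0,-1],[35,1,0,0,0,0,-1],[35,1,0,0,0,0,-1],[35,1,0,0,0,0,-1],[39,1,0,0,0,0,-1],[0,0,0,0,0,0,-1],[0,0,0,0,0,0,-1],[0,0,0,0,0,0,-1]]])

```text
clock: 24.97
tool_pos: [0.4338, -0.3443, 0.1191]
tcp_rot: [0.0, -0.643, 0.766, 0.002]
force: [-0.1, 1.0, -0.5]
finger_gap: 0.0154
```

```bash
python3 go.py .435 -.346 .042 260;  python3 - <<'E'
from h import *
c=env.capture("wrist");cv2.imwrite("pics/n10.png",c["frame"])
E
```

```text
t 24.9667 pos [ 0.4338 -0.3443  0.1191] x [-0.174 -0.985 -0.003] z [-0.003  0.004 -1.   ] F [-0.1  1.  -0.5] gap 0.0154 q [-0.79  0.13 -0.03  1.41  0.   -2.19]
yaw -100.0
turn about tool z 0.0  (now q6 -125.4 )
shift [ 1.5 -1.5 77.1] norm 77.1 rows>= 2.0
tilt deg 0.26 fix rotvec tool [ 0.19  0.18 -0.  ]
```

View pics/n10.png

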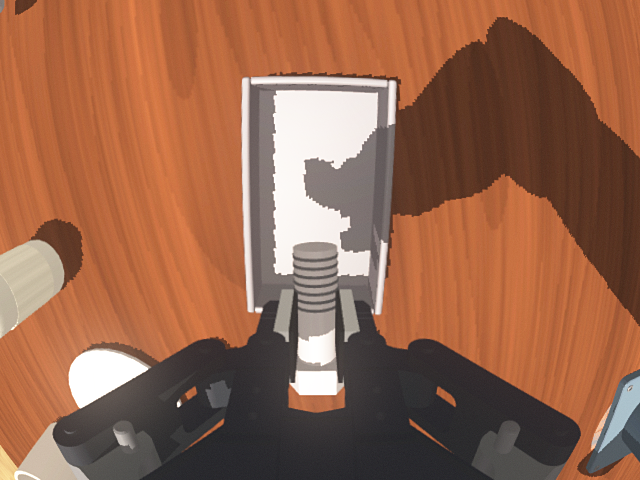

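Emit:
servo_tool(plan=[[[8,-2,15,0,0,0,-1],[0,0,25,0,0,0,-1],[0,0,20,0,0,0,-1],[0,0,15,0,0,0,-1],[0,0,7,0,0,0,-1],[0,0,0,0,0,0,-1],[0,0,0,0,0,0,-1],[0,0,0,0,0,0,-0.2],[0,0,0,0,0,0,-0.2],[0,0,0,0,0,0,-0.2],[0,0,-20,0,0,0,-0.2],[0,0,-35,0,0,0,-0.2],[0,0,-35,0,0,0,0],[0,0,-35,0,0,0,0],[0,0,0,0,0,0,0],[0,0,0,0,0,0,0]]])

```text
clock: 26.35
tool_pos: [0.4375, -0.3558, 0.1693]
tcp_rot: [0.0, -0.643, 0.766, -0.005]
force: [-0.3, -1.1, -0.8]
finger_gap: 0.0428
```

```bash
python3 go.py .54 -.238 .16 158;  python3 - <<'E'
from h import *
c=env.capture("wrist");cv2.imwrite("pics/n11.png",c["frame"])
E
```

```text
t 26.35 pos [ 0.4375 -0.3558  0.1693] x [-0.173 -0.985  0.006] z [ 0.007 -0.007 -1.   ] F [-0.3 -1.1 -0.8] gap 0.0428 q [-0.8   0.13  0.07  1.5   0.   -2.2 ]
yaw -99.96
turn about tool z 102.04  (now q6 -126.0 )
shift [-50.9 147.6   9.3] norm 156.4 rows>= 4.0
tilt deg 0.54 fix rotvec tool [-0.44 -0.32  0.  ]
```

View pics/n11.png

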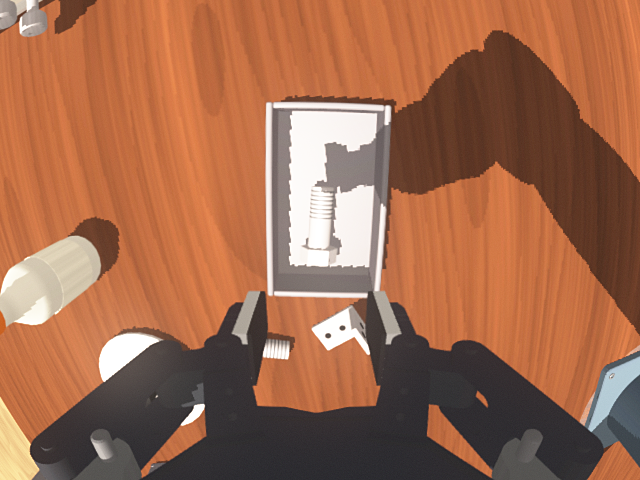

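Emit:
servo_tool(plan=[[[0,0,0,0,0,7,0],[0,0,0,0,0,7,0],[0,0,0,0,0,7,0],[0,0,0,0,0,7,0],[0,0,0,0,0,7,0],[0,0,0,0,0,7,0],[0,0,0,0,0,7,0],[0,0,0,0,0,7,0],[0,0,0,0,0,7,0],[0,0,0,0,0,7,0],[0,0,0,0,0,7,0],[0,0,0,0,0,7,0],[0,0,0,0,0,7,0],[0,0,0,0,0,7,0],[0,0,0,0,0,4,0],[-13,34,0,0,0,0,0],[-13,34,0,0,0,0,0],[-13,34,0,0,0,0,0],[-13,34,0,0,0,0,0],[0,0,0,0,0,0,0]]])

```text
clock: 28.07
tool_pos: [0.5372, -0.2414, 0.162]
tcp_rot: [-0.001, 0.187, 0.982, 0.002]
force: [-0.5, -1.0, -0.8]
finger_gap: 0.0428
```

```bash
python3 w.py bolt0 .523 -.245 w12;python3 go.py .523 -.245 .004 158
```

```text
w conf 0.62 fit [ 5.213000e-01 -2.443000e-01  1.611505e+02  7.070000e-02]
s conf 0.76 fit [ 5.248000e-01 -2.465000e-01  1.619244e+02  1.229000e-01]
d conf 0.74 fit [  0.5239  -0.2447 153.3959   0.3036]
all [  0.5219  -0.2447 161.5612   0.1918]
t 28.3667 pos [ 0.5335 -0.2478  0.1637] x [-0.927  0.376  0.001] z [-0.001  0.    -1.   ] F [-0.7  0.   0.5] gap 0.0427 q [-0.55  0.21  0.14  1.5  -0.   -0.16]
yaw 157.94
turn about tool z -0.06  (now q6 -9.4 )
shift [ 10.8  -1.3 159.7] norm 160.0 rows>= 4.0
tilt deg 0.07 fix rotvec tool [-0.01 -0.07  0.  ]
```

View pics/w12.png

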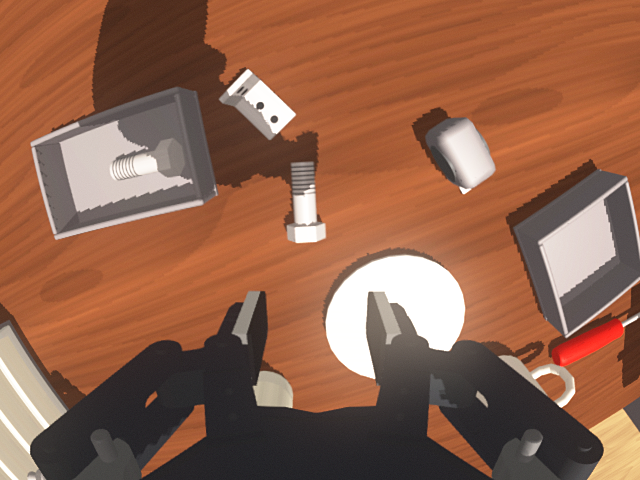

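```bash
python3 go.py .5150 -.2422 .006 161
```

```text
t 28.3667 pos [ 0.5335 -0.2478  0.1637] x [-0.927  0.376  0.001] z [-0.001  0.    -1.   ] F [-0.7  0.   0.5] gap 0.0427 q [-0.55  0.21  0.14  1.5  -0.   -0.16]
yaw 157.94
turn about tool z -3.06  (now q6 -9.4 )
shift [ 19.3  -0.7 157.7] norm 158.9 rows>= 4.0
tilt deg 0.07 fix rotvec tool [-0.01 -0.07  0.  ]
```

Emit:
servo_tool(plan=[[[0,0,0,0,0,-3,0],[10,0,10,0,0,0,0],[10,-1,10,0,0,0,0],[0,0,30,0,0,0,0],[0,0,30,0,0,0,0],[0,0,30,0,0,0,0],[0,0,23,0,0,0,0],[0,0,15,0,0,0,0],[0,0,9,0,0,0,0],[0,0,0,0,0,0,0],[0,0,0,0,0,0,0],[0,0,0,0,0,0,-1],[0,0,0,0,0,0,-1],[0,0,0,0,0,0,-1],[0,0,0,0,0,0,-1],[0,0,0,0,0,0,-1],[0,0,0,0,0,0,-1]]])

```text
clock: 29.78
tool_pos: [0.5168, -0.2424, 0.0095]
tcp_rot: [0.002, 0.165, 0.986, -0.001]
force: [-1.0, -0.5, 6.2]
finger_gap: 0.0154
```

Emit:
servo_tool(plan=[[[0,0,-20,0,0,0,-1],[0,0,-30,0,0,0,-1],[0,0,-30,0,0,0,-1],[0,0,-35,0,0,0,-1],[0,0,0,0,0,0,-1],[0,0,0,0,0,0,-1]]])

```text
clock: 30.28
tool_pos: [0.5173, -0.2424, 0.1256]
tcp_rot: [0.003, 0.165, 0.986, -0.001]
force: [0.1, 0.7, -1.5]
finger_gap: 0.015
```

```bash
python3 go.py .418 -.395 .12 80;  python3 - <<'E'
from h import *
c=env.capture("wrist");cv2.imwrite("pics/n13.png",c["frame"][100:400,150:500])
E
```

```text
t 30.2833 pos [ 0.5173 -0.2424  0.1256] x [-0.946  0.325 -0.006] z [ 0.006 -0.003 -1.   ] F [ 0.1  0.7 -1.5] gap 0.015 q [-0.56  0.16  0.01  1.41  0.   -0.23]
yaw 161.06
turn about tool z 81.06  (now q6 -12.9 )
shift [-167.5  -71.3    5.6] norm 182.1 rows>= 5.0
tilt deg 0.37 fix rotvec tool [-0.08  0.36 -0.  ]
```

View pics/n13.png

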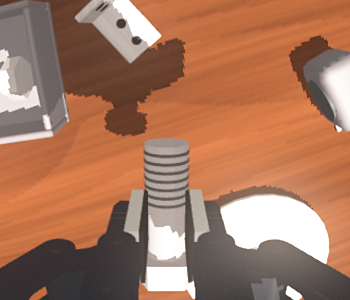

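```bash
python3 go.py .4160 -.402 .12 80
```

```text
t 30.3333 pos [ 0.5159 -0.2416  0.1231] x [-0.946  0.325 -0.002] z [ 0.002 -0.001 -1.   ] F [-0.6 -0.1 -1.8] gap 0.0155 q [-0.56  0.16  0.01  1.41  0.   -0.23]
yaw 161.06
turn about tool z 81.06  (now q6 -12.9 )
shift [-175.4  -70.5    3.1] norm 189.0 rows>= 5.0
tilt deg 0.1 fix rotvec tool [-0.02  0.1  -0.  ]
```

Emit:
servo_tool(plan=[[[0,0,0,0,0,7,-1],[0,0,0,0,0,7,-1],[0,0,0,0,0,7,-1],[0,0,0,0,0,7,-1],[0,0,0,0,0,7,-1],[0,0,0,0,0,7,-1],[0,0,0,0,0,7,-1],[0,0,0,0,0,7,-1],[0,0,0,0,0,7,-1],[0,0,0,0,0,6,-1],[0,0,0,0,0,6,-1],[0,0,0,0,0,6,-1],[-35,-14,0,0,0,0,-1],[-35,-14,0,0,0,0,-1],[-35,-14,0,0,0,0,-1],[-35,-14,0,0,0,0,-1],[-35,-14,0,0,0,0,-1],[0,0,0,0,0,0,-1],[0,0,0,0,0,0,-1],[0,0,0,0,0,0,-1]]])

```text
clock: 32.0
tool_pos: [0.4152, -0.4004, 0.1201]
tcp_rot: [-0.002, 0.766, 0.643, 0.0]
force: [0.2, 0.8, -1.2]
finger_gap: 0.0152
```

```bash
python3 go.py .416 -.402 .045 80;  python3 - <<'E'
from h import *
c=env.capture("wrist");cv2.imwrite("pics/n14.png",c["frame"])
E
```

```text
t 32.0 pos [ 0.4152 -0.4004  0.1201] x [0.174 0.985 0.003] z [-0.002  0.004 -1.   ] F [ 0.2  0.8 -1.2] gap 0.0152 q [-0.88  0.19  0.03  1.42  0.    0.86]
yaw 80.0
turn about tool z 0.0  (now q6 49.4 )
shift [-1.4  1.  75.1] norm 75.1 rows>= 2.0
tilt deg 0.25 fix rotvec tool [-0.16 -0.2   0.  ]
```

View pics/n14.png

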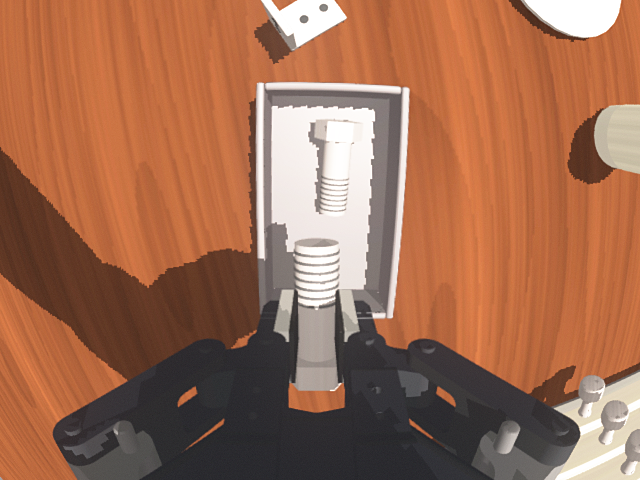

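Emit:
servo_tool(plan=[[[0,4,15,0,0,0,-1],[0,0,25,0,0,0,-1],[0,0,20,0,0,0,-1],[0,0,13,0,0,0,-1],[0,0,5,0,0,0,-1],[0,0,0,0,0,0,-1],[0,0,0,0,0,0,-1],[0,0,0,0,0,0,-0.35],[0,0,0,0,0,0,-0.35],[0,0,0,0,0,0,-0.35],[0,0,-20,0,0,0,-0.35],[0,0,-35,0,0,0,-0.2],[0,0,-35,0,0,0,0],[0,0,-30,0,0,0,0],[0,0,0,0,0,0,0],[0,0,0,0,0,0,0]]])

```text
clock: 33.38
tool_pos: [0.4217, -0.4044, 0.1688]
tcp_rot: [0.004, 0.766, 0.643, -0.0]
force: [0.6, 0.3, -0.8]
finger_gap: 0.0427
```

```bash
python3 go.py .43 -.31 .18 112;  python3 - <<'E'
from h import *
c=env.capture("wrist");cv2.imwrite("pics/n15.png",c["frame"])
E
python3 w2.py bracket0 .4286 -.25
```

```text
t 33.3833 pos [ 0.4217 -0.4044  0.1688] x [ 0.173  0.985 -0.006] z [ 0.005 -0.007 -1.   ] F [ 0.6  0.3 -0.8] gap 0.0427 q [-0.88  0.19  0.13  1.5   0.    0.87]
yaw 80.03
turn about tool z -31.97  (now q6 49.6 )
shift [ 84.4  43.1 -11.2] norm 95.5 rows>= 3.0
tilt deg 0.49 fix rotvec tool [ 0.37  0.32 -0.  ]
wrist 0.88 [ 0.427  -0.2501 21.8484  0.0987]
scene 0.56 [ 0.4304 -0.2512 28.3009  0.1534]
```

View pics/n15.png

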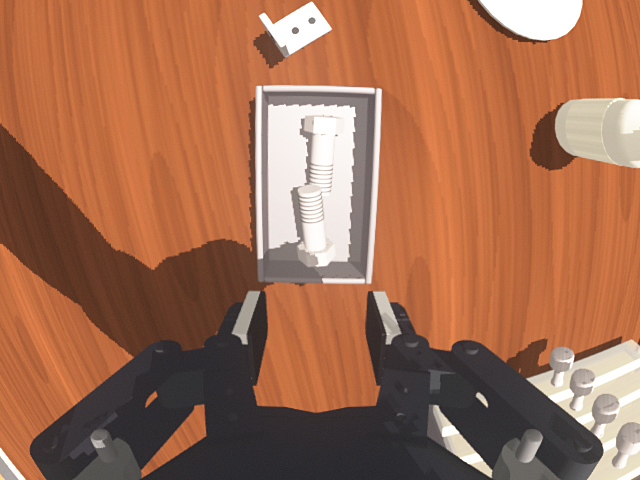

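Emit:
servo_tool(plan=[[[0,0,0,0,0,-7,0],[0,0,0,0,0,-7,0],[0,0,0,0,0,-6,0],[0,0,0,0,0,-6,0],[0,0,0,0,0,-6,0],[28,14,0,0,0,0,0],[28,14,0,0,0,0,0],[28,14,0,0,0,0,0],[0,0,0,0,0,0,0],[0,0,0,0,0,0,0],[0,0,0,0,0,0,0]]])

```text
clock: 34.55
tool_pos: [0.4272, -0.3088, 0.1634]
tcp_rot: [-0.0, 0.559, 0.829, -0.0]
force: [-0.6, 0.6, -0.0]
finger_gap: 0.0427
```

```bash
python3 w.py bracket0 .427 -.25 w16;python3 go.py .4173 -.2539 .018 112
```

```text
w conf 0.61 fit [ 0.4268 -0.25   21.7063  0.079 ]
s conf 0.87 fit [ 0.4305 -0.2518 27.6836  0.13  ]
d conf 0.53 fit [ 0.4275 -0.2481 16.4163  0.3569]
all [ 0.4271 -0.2501 21.1063  0.2189]
t 34.85 pos [ 0.4273 -0.3095  0.1641] x [-0.374  0.927  0.   ] z [-0.  0. -1.] F [-0.1 -0.1 -0.7] gap 0.0427 q [-0.75  0.05 -0.03  1.49 -0.    0.43]
yaw 111.98
turn about tool z -0.02  (now q6 24.8 )
shift [ 55.3  11.6 146.1] norm 156.7 rows>= 4.0
tilt deg 0.01 fix rotvec tool [-0.01 -0.01  0.  ]
```

View pics/w16.png

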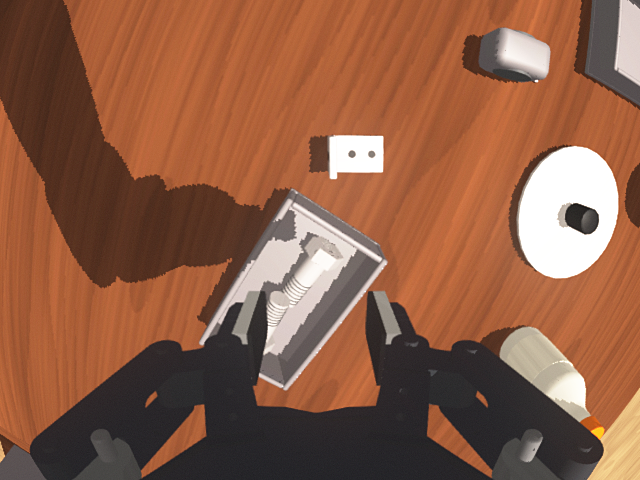

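Emit:
servo_tool(plan=[[[28,6,0,0,0,0,0],[28,6,0,0,0,0,0],[0,0,30,0,0,0,0],[0,0,35,0,0,0,0],[0,0,35,0,0,0,0],[0,0,25,0,0,0,0],[0,0,15,0,0,0,0],[0,0,8,0,0,0,0],[0,0,0,0,0,0,0],[0,0,0,0,0,0,0],[0,0,0,0,0,0,-1],[0,0,0,0,0,0,-1],[0,0,0,0,0,0,-1],[0,0,0,0,0,0,-1],[0,0,0,0,0,0,-1],[0,0,0,0,0,0,-1],[0,0,0,0,0,0,-1]]])

```text
clock: 36.27
tool_pos: [0.4187, -0.2533, 0.018]
tcp_rot: [0.002, 0.559, 0.829, -0.0]
force: [-0.8, 0.2, 5.2]
finger_gap: 0.004
```

Emit:
servo_tool(plan=[[[0,0,-20,0,0,0,-1],[0,0,-30,0,0,0,-1],[0,0,-30,0,0,0,-1],[0,0,-35,0,0,0,-1],[0,0,0,0,0,0,-1],[0,0,0,0,0,0,-1]]])

```text
clock: 36.77
tool_pos: [0.4192, -0.2535, 0.134]
tcp_rot: [0.003, 0.559, 0.829, -0.0]
force: [-0.7, 1.0, -2.1]
finger_gap: 0.0037
```

```bash
python3 go.py .65 -.005 .12 112;  python3 - <<'E'
from h import *
c=env.capture("wrist");cv2.imwrite("pics/n17.png",c["frame"])
E
```

```text
t 36.7667 pos [ 0.4192 -0.2535  0.134 ] x [-0.375  0.927 -0.005] z [ 0.004 -0.003 -1.   ] F [-0.7  1.  -2.1] gap 0.0037 q [-0.68 -0.05 -0.19  1.42  0.    0.5 ]
yaw 112.05
turn about tool z 0.05  (now q6 28.9 )
shift [143.9 307.1  14. ] norm 339.4 rows>= 9.0
tilt deg 0.32 fix rotvec tool [ 0.16  0.28 -0.  ]
```

View pics/n17.png

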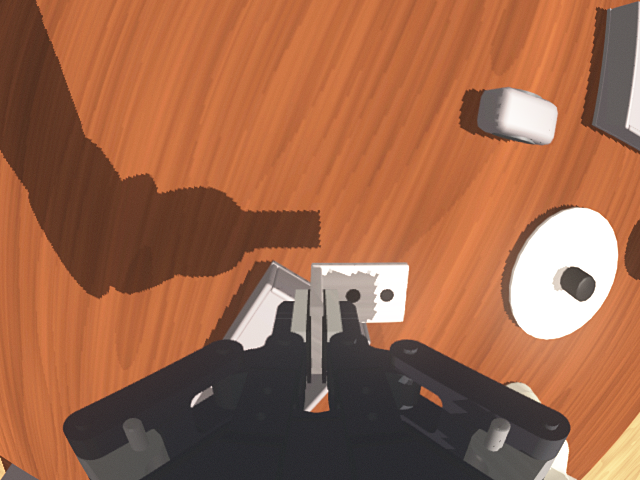

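Emit:
servo_tool(plan=[[[14,31,0,0,0,0,-1],[14,31,0,0,0,0,-1],[14,31,0,0,0,0,-1],[14,31,0,0,0,0,-1],[14,31,0,0,0,0,-1],[14,31,0,0,0,0,-1],[14,31,0,0,0,0,-1],[14,31,0,0,0,0,-1],[14,31,0,0,0,0,-1],[14,31,0,0,0,0,-1],[0,0,0,0,0,0,-1],[0,0,0,0,0,0,-1],[0,0,0,0,0,0,-1]]])

```text
clock: 37.9
tool_pos: [0.6507, -0.0061, 0.1287]
tcp_rot: [-0.002, 0.559, 0.829, -0.001]
force: [-0.1, -1.0, -1.2]
finger_gap: 0.0041
```

```bash
python3 go.py .653 -.006 .03 112;  python3 - <<'E'
from h import *
c=env.capture("wrist");cv2.imwrite("pics/n18.png",c["frame"])
E
```

```text
t 37.9 pos [ 0.6507 -0.0061  0.1287] x [-0.376  0.927  0.002] z [-0.005 -0.    -1.   ] F [-0.1 -1.  -1.2] gap 0.0041 q [-0.11  0.38  0.29  1.48 -0.    1.07]
yaw 112.07
turn about tool z 0.07  (now q6 61.5 )
shift [-0.8  2.2 98.7] norm 98.7 rows>= 3.0
tilt deg 0.29 fix rotvec tool [-0.27 -0.11  0.  ]
```

View pics/n18.png

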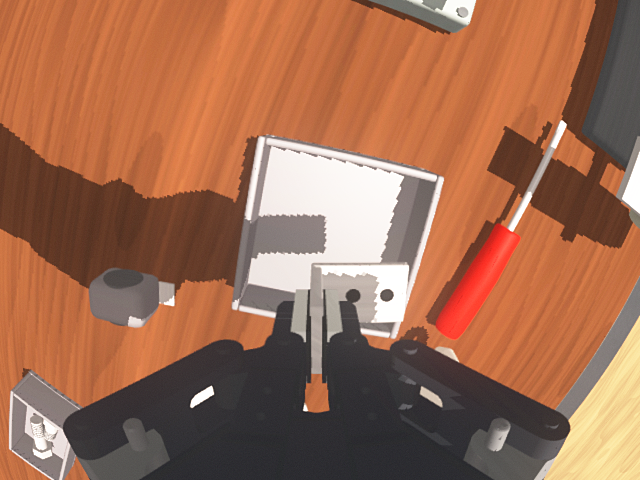

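Emit:
servo_tool(plan=[[[0,2,15,0,0,0,-1],[0,0,30,0,0,0,-1],[0,0,25,0,0,0,-1],[0,0,15,0,0,0,-1],[0,0,9,0,0,0,-1],[0,0,0,0,0,0,-1],[0,0,0,0,0,0,-1],[0,0,0,0,0,0,-0.3],[0,0,0,0,0,0,-0.3],[0,0,0,0,0,0,-0.3],[0,0,-20,0,0,0,-0.3],[0,0,-35,0,0,0,-0.3],[0,0,-35,0,0,0,0],[0,0,-40,0,0,0,0.2],[0,0,0,0,0,0,0.2],[0,0,0,0,0,0,0.2]]])

```text
clock: 39.28
tool_pos: [0.6575, -0.0057, 0.1737]
tcp_rot: [0.005, 0.559, 0.829, 0.003]
force: [0.8, 1.1, -0.6]
finger_gap: 0.0514
```

```bash
python3 go.py .654 -.16 .2 112;  python3 - <<'E'
from h import *
c=env.capture("wrist");cv2.imwrite("pics/n19.png",c["frame"])
c=env.capture("scene");cv2.imwrite("pics/n19s.png",c["frame"])
E
```

```text
t 39.2833 pos [ 0.6575 -0.0057  0.1737] x [-0.376  0.927 -0.005] z [ 0.011 -0.001 -1.   ] F [ 0.8  1.1 -0.6] gap 0.0514 q [-0.11  0.38  0.37  1.55  0.    1.08]
yaw 112.06
turn about tool z 0.06  (now q6 61.6 )
shift [-141.8  -61.   -26.3] norm 156.6 rows>= 4.0
tilt deg 0.65 fix rotvec tool [ 0.57  0.31 -0.  ]
```

View pics/n19.png

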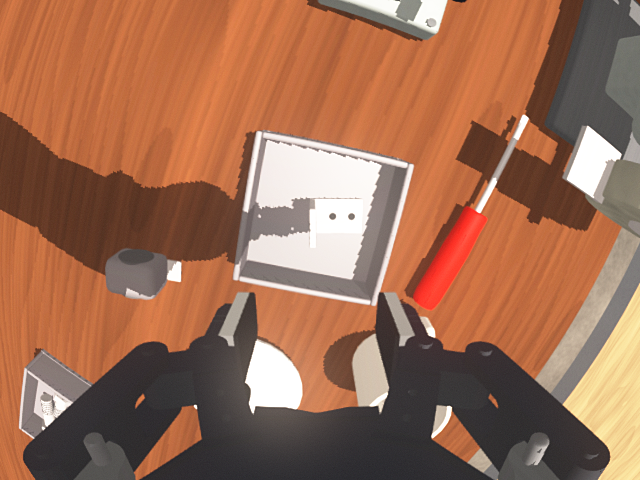

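View pics/n19s.png

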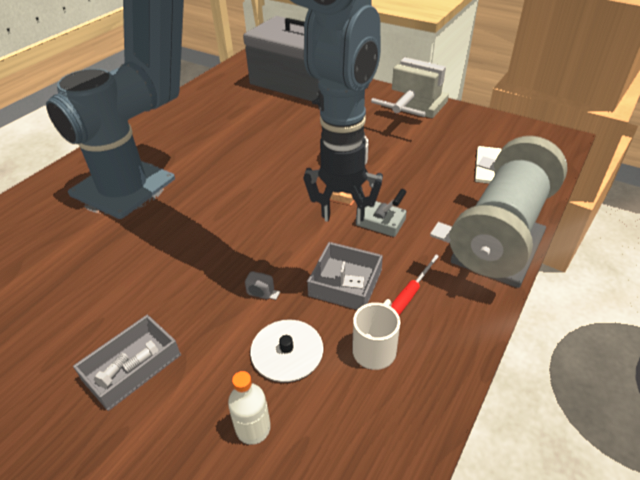

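```bash
python3 go.py .668 -.240 .17 112
```

```text
t 39.3833 pos [ 0.6547 -0.0054  0.1681] x [-0.375  0.927 -0.001] z [ 0.002 -0.    -1.   ] F [ 0.5 -0.  -0.1] gap 0.0512 q [-0.11  0.39  0.37  1.55 -0.    1.08]
yaw 112.05
turn about tool z 0.05  (now q6 61.6 )
shift [-222.5  -75.5   -1.9] norm 235.0 rows>= 6.0
tilt deg 0.1 fix rotvec tool [ 0.08  0.05 -0.  ]
```

Emit:
servo_tool(plan=[[[-32,-11,0,0,0,0,0.2],[-32,-11,0,0,0,0,0.2],[-32,-11,0,0,0,0,0.2],[-32,-11,0,0,0,0,0.2],[-32,-11,0,0,0,0,0.2],[-32,-11,0,0,0,0,0.2],[-30,-10,0,0,0,0,0.2],[0,0,0,0,0,0,0.2],[0,0,0,0,0,0,0.2],[0,0,0,0,0,0,0.2]]])

```text
clock: 40.22
tool_pos: [0.6662, -0.2391, 0.1652]
tcp_rot: [-0.002, 0.559, 0.829, 0.0]
force: [0.7, 0.4, -0.4]
finger_gap: 0.051
```

```bash
sed -i 's/^V=\[\]/V=[]; Y=[0] if n in ("tin","lid") else range(0,360,30)/; s/n,x,y)/n,x,y,Y)/' w.py; python3 w.py lid .6545 -.206 w20;python3 go.py .6545 -.206 .018 112
```

```text
w conf 0.68 fit [ 0.6533 -0.2071 11.3246  0.0288]
s conf 0.64 fit [ 0.6542 -0.2067  7.4704  0.0643]
d conf 0.75 fit [ 0.6542 -0.2055  6.775   0.0747]
all [ 0.6539 -0.2064  5.9374  0.0577]
t 40.5167 pos [ 0.6673 -0.2384  0.1676] x [-0.377  0.926 -0.   ] z [ 0.  0. -1.] F [ 0.  -0.2 -0.5] gap 0.0514 q [-0.44  0.55  0.59  1.61  0.    0.75]
yaw 112.15
turn about tool z 0.15  (now q6 42.8 )
shift [ 34.8   0.3 149.6] norm 153.6 rows>= 4.0
tilt deg 0.01 fix rotvec tool [ 0.01  0.   -0.  ]
```

View pics/w20.png

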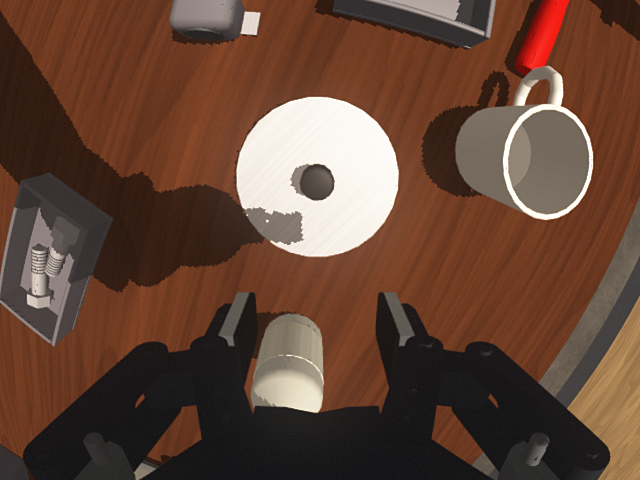

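Emit:
servo_tool(plan=[[[17,0,0,0,0,0,0.2],[18,0,5,0,0,0,0.2],[0,0,30,0,0,0,0.2],[0,0,35,0,0,0,0.2],[0,0,35,0,0,0,0.2],[0,0,25,0,0,0,0.2],[0,0,13,0,0,0,0.2],[0,0,6,0,0,0,0.2],[0,0,0,0,0,0,0.2],[0,0,0,0,0,0,0.2],[0,0,0,0,0,0,0.2]]])

```text
clock: 41.43
tool_pos: [0.656, -0.2081, 0.0214]
tcp_rot: [0.002, 0.559, 0.829, 0.0]
force: [0.3, 0.3, 0.3]
finger_gap: 0.0512
```

```bash
python3 go.py .6535 -.2068 .018 112
python3 - <<'E'
from h import *
c=env.capture("wrist");cv2.imwrite("pics/n21.png",c["frame"])
E
```

```text
t 41.4333 pos [ 0.656  -0.2081  0.0214] x [-0.375  0.927 -0.004] z [ 0.005 -0.002 -1.   ] F [0.3 0.3 0.3] gap 0.0512 q [-0.4   0.51  0.25  1.3  -0.    0.78]
yaw 112.05
turn about tool z 0.05  (now q6 44.8 )
shift [ 2.1 -1.8  3.4] norm 4.4 rows>= 1.0
tilt deg 0.29 fix rotvec tool [ 0.2   0.21 -0.  ]
```

View pics/n21.png

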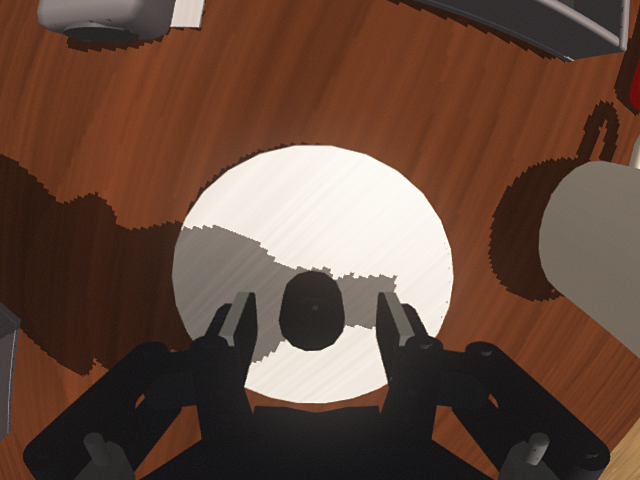

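Emit:
servo_tool(plan=[[[2,-1,0,0,0,0,0.2],[0,0,0,0,0,0,0.2],[0,0,0,0,0,0,-1],[0,0,0,0,0,0,-1],[0,0,0,0,0,0,-1],[0,0,0,0,0,0,-1],[0,0,0,0,0,0,-1],[0,0,0,0,0,0,-1],[0,0,-15,0,0,0,-1],[0,0,-25,0,0,0,-1],[0,0,-30,0,0,0,-1],[0,0,-30,0,0,0,-1],[0,0,-25,0,0,0,-1],[0,0,0,0,0,0,-1],[0,0,0,0,0,0,-1],[0,0,0,0,0,0,-1]]])

```text
clock: 42.82
tool_pos: [0.6515, -0.2055, 0.1411]
tcp_rot: [-0.002, 0.559, 0.829, -0.0]
force: [-0.1, 0.0, -1.7]
finger_gap: 0.0243
```

```bash
python3 go.py .44 .388 .15 112
python3 - <<'E'
from h import *
c=env.capture("wrist");cv2.imwrite("pics/n22.png",c["frame"])
E
```

```text
t 42.8167 pos [ 0.6515 -0.2055  0.1411] x [-0.375  0.927  0.002] z [-0.003  0.001 -1.   ] F [-0.1  0.  -1.7] gap 0.0243 q [-0.4   0.47  0.43  1.53 -0.    0.78]
yaw 112.05
turn about tool z 0.05  (now q6 44.8 )
shift [629.5  26.3  -8.9] norm 630.1 rows>= 16.0
tilt deg 0.18 fix rotvec tool [-0.13 -0.12  0.  ]
```

View pics/n22.png

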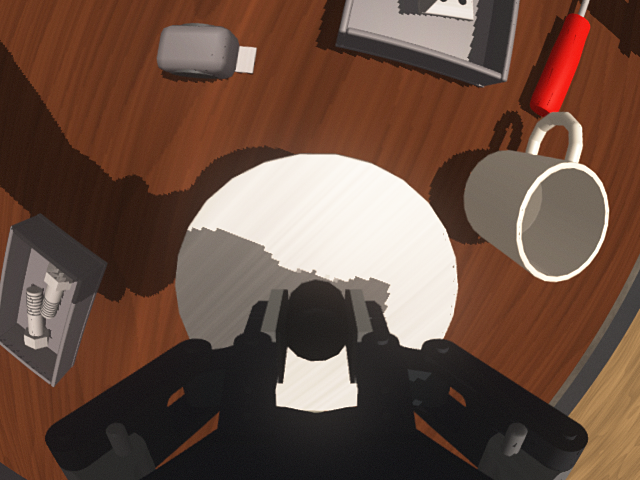

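Emit:
servo_tool(plan=[[[25,1,0,0,0,0,-1],[35,2,0,0,0,0,-1],[35,2,0,0,0,0,-1],[35,2,0,0,0,0,-1],[35,2,0,0,0,0,-1],[35,2,0,0,0,0,-1],[35,2,0,0,0,0,-1],[35,2,0,0,0,0,-1],[35,2,0,0,0,0,-1],[35,2,0,0,0,0,-1],[35,1,0,0,0,0,-1],[35,1,0,0,0,0,-1],[35,1,0,0,0,0,-1],[30,1,0,0,0,0,-1],[25,1,0,0,0,0,-1],[20,1,0,0,0,0,-1],[0,0,0,0,0,0,-1],[0,0,0,0,0,0,-1],[0,0,0,0,0,0,-1]]])

```text
clock: 44.45
tool_pos: [0.4793, 0.2847, 0.1413]
tcp_rot: [-0.001, 0.559, 0.829, -0.002]
force: [0.2, -0.0, -1.8]
finger_gap: 0.0241
```

```bash
python3 w.py tin .438 .388 w23; python3 go.py .438 .388 .15 112
```

```text
w conf 0.74 fit [0.4363 0.3889 5.8024 0.157 ]
s conf 0.6 fit [ 0.4422  0.3807 17.3573  0.5978]
d conf 0.87 fit [0.4369 0.3891 5.7273 0.1224]
all [ 0.4368  0.388  12.7423  0.3013]
t 44.75 pos [0.4806 0.2848 0.1433] x [-0.374  0.927 -0.   ] z [-0. -0. -1.] F [-0.   0.1 -1.3] gap 0.024 q [ 0.41  0.13  0.02  1.45 -0.    1.6 ]
yaw 111.97
turn about tool z -0.03  (now q6 91.8 )
shift [111.7  -0.8  -6.7] norm 111.9 rows>= 3.0
tilt deg 0.01 fix rotvec tool [-0.01  0.01 -0.  ]
```

View pics/w23.png

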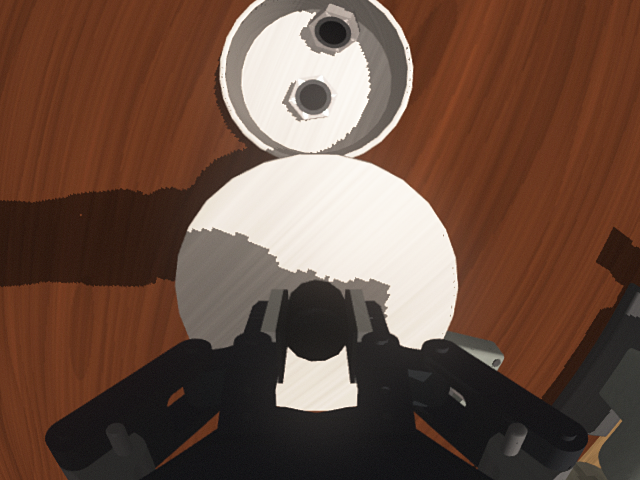

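```bash
python3 go.py .437 .3885 .080 112
```

```text
t 44.75 pos [0.4806 0.2848 0.1433] x [-0.374  0.927 -0.   ] z [-0. -0. -1.] F [-0.   0.1 -1.3] gap 0.024 q [ 0.41  0.13  0.02  1.45 -0.    1.6 ]
yaw 111.97
turn about tool z -0.03  (now q6 91.8 )
shift [112.5  -1.6  63.3] norm 129.1 rows>= 4.0
tilt deg 0.01 fix rotvec tool [-0.01  0.01 -0.  ]
```

Emit:
servo_tool(plan=[[[25,0,0,0,0,0,-1],[30,0,0,0,0,0,-1],[30,-1,0,0,0,0,-1],[20,-1,0,0,0,0,-1],[8,0,10,0,0,0,-1],[0,0,15,0,0,0,-1],[0,0,15,0,0,0,-1],[0,0,12,0,0,0,-1],[0,0,8,0,0,0,-1],[0,0,0,0,0,0,-1],[0,0,0,0,0,0,-1],[0,0,0,0,0,0,-1],[0,0,0,0,0,0,-1]]])

```text
clock: 45.83
tool_pos: [0.4369, 0.3899, 0.0846]
tcp_rot: [0.0, 0.559, 0.829, 0.001]
force: [0.6, 0.6, -1.5]
finger_gap: 0.0244
```

```bash
python3 go.py .437 .3885 .067 112
python3 - <<'E'
from h import *
c=env.capture("side");cv2.imwrite("pics/n24.png",cv2.resize(c["frame"][280:480,180:420],None,fx=3,fy=3))
c=env.capture("scene");cv2.imwrite("pics/n24s.png",cv2.resize(c["frame"][80:220,250:450],None,fx=3.5,fy=3.5))
E
```

```text
t 45.8333 pos [0.4369 0.3899 0.0846] x [-0.375  0.927  0.001] z [ 0.002  0.001 -1.   ] F [ 0.6  0.6 -1.5] gap 0.0244 q [ 0.61  0.22 -0.    1.35 -0.    1.8 ]
yaw 112.02
turn about tool z 0.02  (now q6 103.2 )
shift [-1.3 -0.4 17.6] norm 17.7 rows>= 1.0
tilt deg 0.13 fix rotvec tool [ 0.13 -0.03 -0.  ]
```

View pics/n24.png

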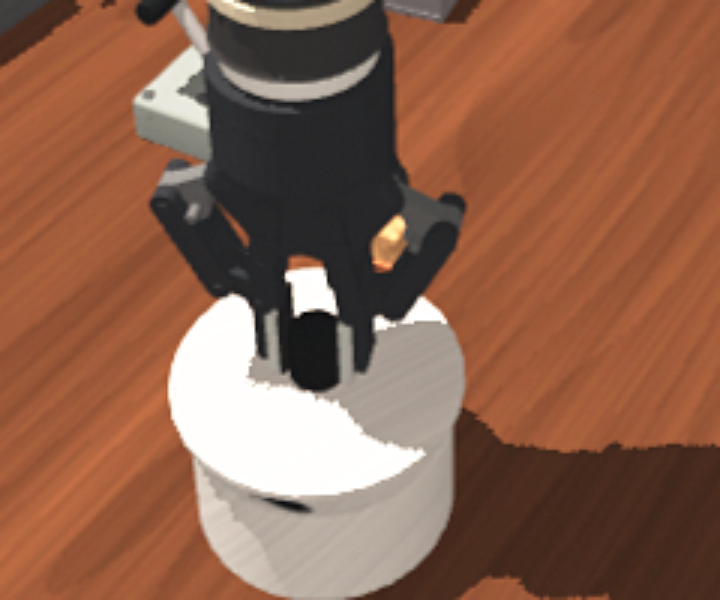

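View pics/n24s.png

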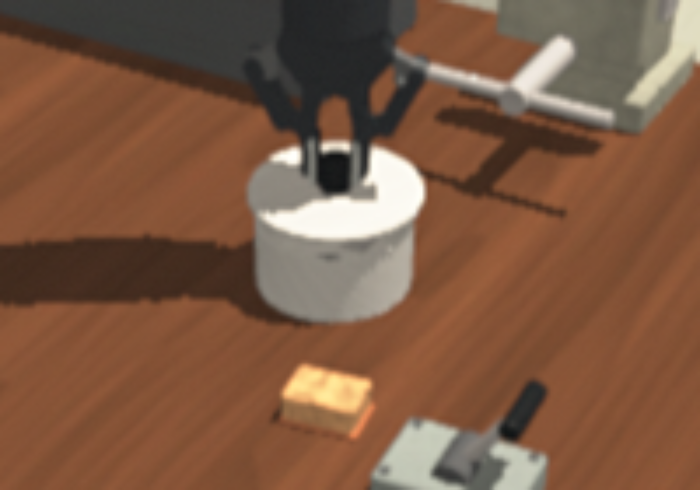

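Emit:
servo_tool(plan=[[[-1,0,5,0,0,0,-1],[0,0,5,0,0,0,-1],[0,0,4,0,0,0,-1],[0,0,3,0,0,0,-1],[0,0,0,0,0,0,-1],[0,0,0,0,0,0,-1],[0,0,0,0,0,0,-1]]])

```text
clock: 46.52
tool_pos: [0.4362, 0.3885, 0.066]
tcp_rot: [-0.0, 0.559, 0.829, -0.0]
force: [-0.2, -0.3, -1.6]
finger_gap: 0.024
```

```bash
python3 go.py .437 .3885 .067 112
```

```text
t 46.5167 pos [0.4362 0.3885 0.066 ] x [-0.375  0.927 -0.   ] z [-0. -0. -1.] F [-0.2 -0.3 -1.6] gap 0.024 q [ 0.61  0.23 -0.03  1.31  0.    1.8 ]
yaw 112.05
turn about tool z 0.05  (now q6 103.1 )
shift [-0.3  0.7 -1. ] norm 1.3 rows>= 1.0
tilt deg 0.03 fix rotvec tool [-0.03  0.   -0.  ]
```

Emit:
servo_tool(plan=[[[0,0,1.5,0,0,0,-1],[0,0,0,0,0,0,-1],[0,0,0,0,0,0,-1]]])

```text
clock: 46.77
tool_pos: [0.4363, 0.3885, 0.066]
tcp_rot: [0.0, 0.559, 0.829, 0.0]
force: [-2.3, -1.6, 6.0]
finger_gap: 0.024
```

Contact at z≈0.066: seated. Release, and retreat.

Emit:
servo_tool(plan=[[[0,0,-1,0,0,0,-1],[0,0,0,0,0,0,-0.1],[0,0,0,0,0,0,0.1],[0,0,0,0,0,0,0.2],[0,0,0,0,0,0,0.2],[0,0,-20,0,0,0,0.2],[0,0,-30,0,0,0,0.2],[0,0,-35,0,0,0,0.2],[-25,0,-25,0,0,0,0.2],[-40,0,0,0,0,0,0.2],[-40,0,0,0,0,0,0.2],[-30,0,0,0,0,0,0.2],[0,0,0,0,0,0,0.2],[0,0,0,0,0,0,0.2]]])

```text
clock: 47.93
tool_pos: [0.4878, 0.2622, 0.1758]
tcp_rot: [-0.0, 0.56, 0.828, 0.0]
force: [0.8, 0.6, 0.4]
finger_gap: 0.0509
```

```bash
cat > fin.py <<'E'
from fit import *
st()
cs=env.capture("scene"); cd=env.capture("side"); cw=env.capture("wrist")
for n,c in(("sc",cs),("sd",cd),("w",cw)): cv2.imwrite(f"pics/f_{n}.png",c["frame"])
for nm,c,w in(("s",cs,0),("d",cd,0),("w",cw,1)):
    b=mask_near(c,"lid",proj(c,[.437,.388,.06],w),w,60)
    if b:
        for z in(.047,.052,.058): print(nm,round(b[0],2),z,np.round(fit([(c,b[1].astype(np.float32),w)],"lid",.437,.388,[0],z=z),4))
for n in ("bolt0","bracket0","nut0","isolator_grip"):
    for nm,c in(("s",cs),("d",cd)): print(n,nm,[(round(m["confidence"],2),np.round(m["position"]).tolist(),np.round(onz(c,m["position"],.02)[:2],3).tolist()) for m in env.mark_of(c,n) if m["confidence"]>.3])
E
python3 fin.py
```

```text
t 47.9333 pos [0.4878 0.2622 0.1758] x [-0.372  0.928  0.   ] z [ 0.  0. -1.] F [0.8 0.6 0.4] gap 0.0509 q [0.37 0.12 0.06 1.52 0.   1.56]
s 0.66 0.047 [ 0.4398  0.3854 10.0617  0.0865]
s 0.66 0.052 [ 0.4428  0.3794 -0.2552  0.0965]
s 0.66 0.058 [0.4484 0.3698 8.8651 0.1111]
d 0.8 0.047 [0.437  0.3879 4.8659 0.0586]
d 0.8 0.052 [0.435  0.3904 8.0595 0.0717]
d 0.8 0.058 [0.4316 0.394  4.1427 0.0879]
w 0.85 0.047 [ 0.4367  0.3883 -1.9455  0.0153]
w 0.85 0.052 [ 0.4367  0.3887 14.94    0.032 ]
w 0.85 0.058 [ 0.4362  0.3888 28.5534  0.052 ]
bolt0 s [(0.73, [110.0, 369.0], [0.413, -0.404]), (0.66, [142.0, 352.0], [0.438, -0.35])]
bolt0 d [(0.73, [393.0, 260.0], [0.512, -0.083]), (0.54, [474.0, 214.0], [0.44, -0.359]), (0.53, [492.0, 213.0], [0.407, -0.387])]
bracket0 s [(0.84, [349.0, 279.0], [0.673, -0.007])]
bracket0 d [(0.51, [309.0, 259.0], [0.663, 0.006]), (0.38, [312.0, 267.0], [0.64, 0.027])]
nut0 s []
nut0 d []
isolator_grip s [(0.71, [397.0, 197.0], [0.643, 0.282])]
isolator_grip d [(0.89, [238.0, 279.0], [0.738, 0.141]), (0.52, [284.0, 418.0], [0.457, 0.371])]
```

View pics/f_sc.png

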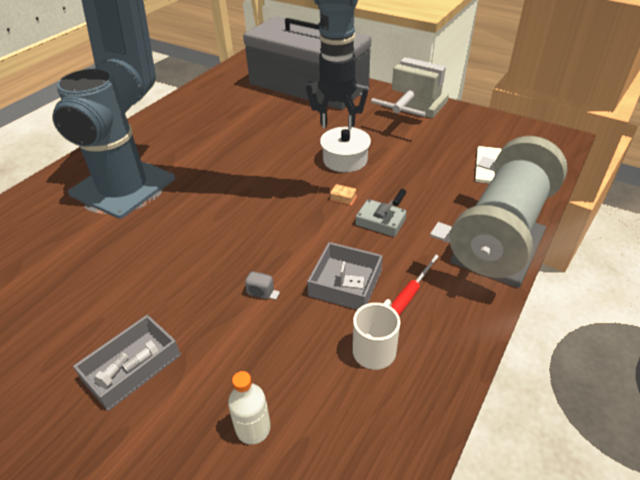

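View pics/f_sd.png

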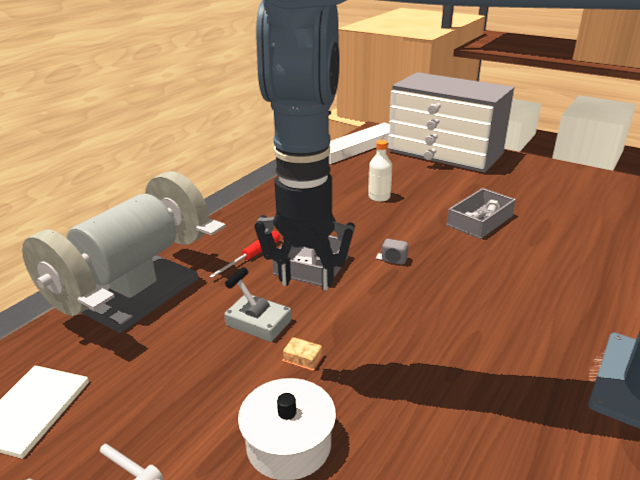

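View pics/f_w.png

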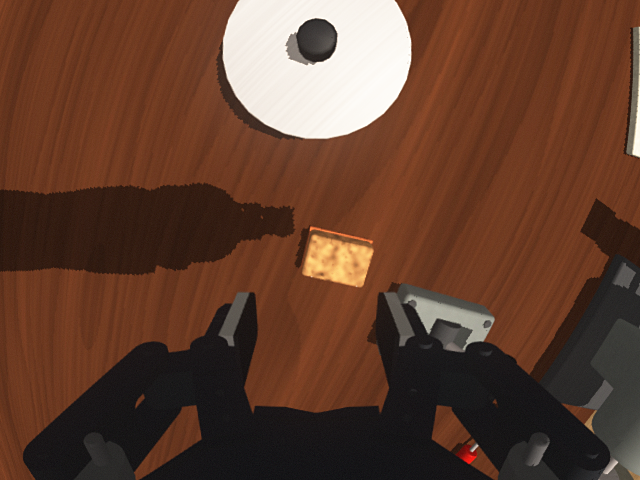

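The pictures show the lid level on the tin (side view 288,430). Both bolts are in the tray, the bracket is in the bin, the handle leans to +x and nothing is left loose on the bench. I'm handing in.

```bash
python3 -c "
from cell import env
print(env.close_job())"
```

```text
the job is handed in; nothing more can be done
None
```

The bench is shut down and the job is handed in, at about 48 s of the 208 s allowed. The hand-in gave no verdict, so the results below are from my own last checks.

**What I did:** I threw the isolator over to its hard stop first. Then I put the 2 nuts in the tin, the 2 bolts in the tray and the 1 bracket in the bin. Last, I seated the lid on the tin. No third bolt, third nut or second bracket showed in any view.

**Last checks:**
- **Isolator:** I pushed it until it stopped, at about 25 N. The handle's position in both views reads about 1.1 to 1.2 rad.
- **Lid:** it is within about 1 mm of the tin's centre by the wrist and side views, and fits best at a height of 47 mm. It looks level, and contact was felt on seating. The scene camera alone put it 3–4 mm off, still inside the 12 mm limit.
- **Nuts:** both were seen inside the tin just before the lid went on. One of them may have been leaning on the wall.
- **Bolts and bracket:** both bolts are visible in the tray and the bracket in the bin.
- **Bystanders:** all five look where they were at the start, by eye; I did not re-measure them at the end.
- **Disagreements:** the networks gave two reports I put down to error: a bolt at the tape measure's position, and a second isolator grip at the lid's knob.

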